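# Weigh out steel collars on the spring scale

### The arm

A 6-joint arm with a two-finger parallel gripper is mounted at the origin on the work surface. World frame = base frame: x ahead of the robot, y to its left, z up, the work surface at z = 0. Lengths are in m, angles in rad, forces in N, time in s.
With the tool pointing down it reaches from about 0.375 to 0.975 m from the base axis. Payload 3.8 kg.
Tool frame: the origin (TCP) lies on the centre line of the jaws, within the pads' length; the fingertips stand 19 mm ahead of it and the grasp point (between the pads) is the TCP; z points along the fingers, y is the direction in which the jaws open and shut (so a half turn about z gives the same grasp; the last joint's range is limited). The gripper opens to 88 mm and grips with 3 to 60 N. Pads are 18 mm wide; open, the fingers measure 123 mm over their backs; the gripper's body (75 mm by 187 mm) begins 45 mm behind the grasp point.
Start: joints at [-1.205, 0.264, 1.604, -0, 1.274, -0.037], TCP at [0.265, -0.621, 0.258] pointing down, gripper open.
Joint ranges: [-2.63, 2.63], [-0.94, 2.18], [0.31, 2.57], [-1.31, 4.45], [0, 2.66], [-2.55, 2.55]. Speed limits (rad/s): [2.57, 2.57, 3.14, 3.14, 3.14, 3.14].

### API

Orientations are given as [roll, pitch, yaw] about the fixed x, y, z axes, in that order (R = Rz(yaw) Ry(pitch) Rx(roll)).
In Python, from rig import * gives the robot as it stands.
- The arm moves only by the tool apply_moves, never from a script. Its argument "deltas" is a list of rows, each a list of 3 entries, a list of its own where there are three numbers: the shift along the tool's x, y, z in mm, then the turn, a rotation vector about the tool's x, y, z in units of 6 degrees (1.0 is 6 degrees), then the opening, from 0 (shut) to 1 (fully open). A call has 1 to 5 rows; each row shifts and turns the commanded pose from where the row before left it, along the tool's axes as they then stand; what a row does not reach is not made up. A row lasts 1/10 s, in which the tool goes at most 50 mm and 8.59 degrees, less where a joint would pass 70% of its speed; a pose out of reach is approached as far as the arm can. A call with a gripper value outside its range is refused whole. The fingers move at their own pace and stop on an object; "newtons" is the grip in N (left out, the last holds). Time passes only in rows, so rows that do not move let the fingers close. It gives the time, the measured TCP pose, the force and the opening at its end, in the units of the state.
- get_obs(): the state, without advancing time (a new reading comes with each control period).
- snapshot(name): name is "scene" or "top"; returns the picture (420x560x3 uint8, red, green, blue); there is no depth.
- camera_model(name): a dict with "vertical_fov" (degrees; the focal length in pixels is half the picture's height over the tangent of half this angle, whatever the lens; pixels are square), "cx", "cy" (the principal point, pixels), "rvec" (rotation vector, rad) and "tvec" (3), from world to camera coordinates, as OpenCV has them. Camera axes: x right, y down, z forward; pixel columns grow to the right and rows downward; lengths in m; the calibration is good to about 2 mm. A picture is of the moment at which its call begins. camera_model takes no time and is no camera call.
- hand_in(): hands the job in, once; it reports no verdict.
Trained networks look in the newest picture that a camera, given by its name, has taken for a name from the list of things; names that differ only in an ending like _2 or _b are one class to them, and where a whole thing is asked for, a point or a joint stands for the part that bears it (a point fixed in the world has none). Each returns a list of dicts, best first, with "confidence" (0 to 1); they miss things now and then, are a little off and sometimes report something else, mostly with a low value. They report only what shows in the picture. A call takes as long as a camera call.
- recognise(name, camera): "location" ([column, row] in pixels, amid what is visible of it).
The state is a dict: "t": time; "joint_pos": joint angles; "dq": joint speeds; "joint_torque": joint torques, N m; "tcp_pos": TCP position; "ee_rot": TCP orientation; "ft_force": force on the tool from outside, world axes, zero at the start; "torque": the same for the moment, N m; "opening": finger opening in m.
Only numpy, scipy, OpenCV 4.12 (cv2) and the standard library are available. Lean on these libraries where they do the work, as an engineer would, in place of code of your own. Each camera call takes 0.05 s, during which the arm holds its last target.

### The job

Make up the ballast on the spring scale: one at a time, take steel collars from the mat, thread each over the scale's guide pin and set it down on the pan, until the pointer has come down to the index clip or just past it; stop there, with no collar more than needed, and let go of everything. The pin stands a little off the pan's centre, so feel for it gently without leaning hard on the scale, leave the collars you do not need on the mat, and do not disturb the bottle, cup and spanner.

Things in the scene. Friction and masses are not known exactly. Their poses are not given: they have to be found in the camera images.
- scale: spring scale fixed to the bench: black base 140 x 140 mm, 40 mm high, origin at the centre of its underside, z up. Upright white plate 44 mm wide, 124 mm high, centred 100 mm from the origin along +y. A rigid upright steel guide pin on the base comes up through the pan and does not sink with it: 16 mm diameter, flat top with barely rounded edge, 131 mm over the bench. Over 20 N on the scale or pin bends it
- pan_top (a point): centre of the pan's flat upper face (round plate, 90 mm diameter, 4 mm thick), 95 mm above the bench when empty. The pan is sprung: it sinks straight down about 8 mm per collar it carries, 45 mm at most, and rises when unloaded. The guide pin's place is not measured: it sits in an eccentric bush, its axis 3.5 to 6 mm off this point in any direction, and stays there
- pointer_tip (a point): tip of the thin dark pointer (3 mm high) on the pan, in front of the white plate; the point lies near its upper edge and goes down with the pan
- index_tip (a point): tip of the dark index clip (3 mm high) on the white plate, opposite the pointer's tip, 2 mm from it sideways; 9.5 to 21.5 mm below the empty pan's pointer, it marks the wanted weight and stays put. The point lies as high on the index as the pointer's point on the pointer, so equal heights mean level
- mat: black rubber mat 170 x 170 x 3 mm fixed to the bench, origin at the centre of its underside; the four collars lie on it in a square of about 76 mm pitch
- collar1_mid (a point): steel collar 1 of four alike: ring 42 mm outside diameter, 20 mm bore, 16 mm high, about 135 g, lying flat; the point is its centre, half-way up, z along its bore
- collar2_mid (a point): steel collar 2 of four alike: ring 42 mm outside diameter, 20 mm bore, 16 mm high, about 135 g, lying flat; the point is its centre, half-way up, z along its bore
- collar3_mid (a point): steel collar 3 of four alike: ring 42 mm outside diameter, 20 mm bore, 16 mm high, about 135 g, lying flat; the point is its centre, half-way up, z along its bore
- collar4_mid (a point): steel collar 4 of four alike: ring 42 mm outside diameter, 20 mm bore, 16 mm high, about 135 g, lying flat; the point is its centre, half-way up, z along its bore
- bottle: amber bottle 56 mm diameter, 120 mm high, origin at its underside; bystander
- crucible: white ceramic cup 54 mm wide, 42 mm high, origin at its underside; bystander
- spanner: steel spanner lying flat; bystander

How it is judged:
On the way, in this order (a step that is already met when the one before it is completed fails the run):
1. one collar alone is threaded on the pin, rests on the pan and is let go (height (world z) of pan_top between 0.0835 and 0.09 m and ((horizontal distance between collar1_mid and pan_top below 0.0105 m and z of collar1_mid in the frame of pan_top between 0.004 and 0.062 m and angle between collar1_mid's own z axis and vertical below 0.12 rad) or (horizontal distance between collar2_mid and pan_top below 0.0105 m and z of collar2_mid in the frame of pan_top between 0.004 and 0.062 m and angle between collar2_mid's own z axis and vertical below 0.12 rad) or (horizontal distance between collar3_mid and pan_top below 0.0105 m and z of collar3_mid in the frame of pan_top between 0.004 and 0.062 m and angle between collar3_mid's own z axis and vertical below 0.12 rad) or (horizontal distance between collar4_mid and pan_top below 0.0105 m and z of collar4_mid in the frame of pan_top between 0.004 and 0.062 m and angle between collar4_mid's own z axis and vertical below 0.12 rad)) and contact force between the fingers and anything else below 0.3 N), for 0.2 s.
2. a second collar is threaded on top of it and let go (height (world z) of pan_top between 0.0755 and 0.0822 m and ((horizontal distance between collar1_mid and pan_top below 0.0105 m and z of collar1_mid in the frame of pan_top between 0.004 and 0.062 m and angle between collar1_mid's own z axis and vertical below 0.12 rad) or (horizontal distance between collar2_mid and pan_top below 0.0105 m and z of collar2_mid in the frame of pan_top between 0.004 and 0.062 m and angle between collar2_mid's own z axis and vertical below 0.12 rad) or (horizontal distance between collar3_mid and pan_top below 0.0105 m and z of collar3_mid in the frame of pan_top between 0.004 and 0.062 m and angle between collar3_mid's own z axis and vertical below 0.12 rad) or (horizontal distance between collar4_mid and pan_top below 0.0105 m and z of collar4_mid in the frame of pan_top between 0.004 and 0.062 m and angle between collar4_mid's own z axis and vertical below 0.12 rad)) and contact force between the fingers and anything else below 0.3 N), for 0.2 s.
At the end, for the whole second after the job is handed in: The pointer is at or below the index (not more than 1 mm above it, and not more than 9 mm below it, which is one collar's worth); every collar is either threaded on the pin, flat on the pan or stack, or still lying on the mat (within 100 mm of its centre), and all are at rest and released (z of pointer_tip in the frame of index_tip between -0.009 and 0.001 m and ((horizontal distance between collar1_mid and pan_top below 0.0105 m and z of collar1_mid in the frame of pan_top between 0.004 and 0.062 m and angle between collar1_mid's own z axis and vertical below 0.12 rad) or (horizontal distance between collar1_mid and mat below 0.1 m and height (world z) of collar1_mid below 0.03 m)) and ((horizontal distance between collar2_mid and pan_top below 0.0105 m and z of collar2_mid in the frame of pan_top between 0.004 and 0.062 m and angle between collar2_mid's own z axis and vertical below 0.12 rad) or (horizontal distance between collar2_mid and mat below 0.1 m and height (world z) of collar2_mid below 0.03 m)) and ((horizontal distance between collar3_mid and pan_top below 0.0105 m and z of collar3_mid in the frame of pan_top between 0.004 and 0.062 m and angle between collar3_mid's own z axis and vertical below 0.12 rad) or (horizontal distance between collar3_mid and mat below 0.1 m and height (world z) of collar3_mid below 0.03 m)) and ((horizontal distance between collar4_mid and pan_top below 0.0105 m and z of collar4_mid in the frame of pan_top between 0.004 and 0.062 m and angle between collar4_mid's own z axis and vertical below 0.12 rad) or (horizontal distance between collar4_mid and mat below 0.1 m and height (world z) of collar4_mid below 0.03 m)) and linear speed of each of collar1, collar2, collar3, collar4 below 0.02 m/s and contact force between the fingers and anything else below 0.3 N); the robot touches nothing.
It fails at once if the scale or its pin is loaded with more than 20 N (contact force between scale and anything else above 20 N).
It fails at once if a bystander is moved by more than 30 mm (distance of any of bottle, crucible, spanner from where it was at the start of the episode above 0.03 m).
It also fails if it takes over 72 s, if anything falls off the work surface, if the arm or the gripper's body presses on something with over 40 N, if the wrist force passes 120 N, or if a joint passes its speed limit or range.

## Working session

There is one attempt and no reset: what is moved stays moved. The work goes in short steps, Python scripts to look and compute and a tool call to move; the robot and the scene stay as the last step left them, time stands still between calls to the robot, and variables do not carry over. Pictures are saved under pics/ and viewed, and the job is handed in when it is done.

Besides the shell and the picture viewer there is one more tool, called after ">>>" as a command line: name --argument value ..., lists and objects as JSON in quotes. apply_moves: Moves the arm, as the interface text tells. Its arguments: {"type":"object","properties":{"deltas":{"type":"array","items":{"type":"array"}},"newtons":{"type":"number"}},"required":["deltas"]}

```bash
ls; mkdir -p pics
python3 - <<'E'
from rig import *
import cv2
o=get_obs()
for k,v in o.items(): print(k,v)
for n in ["scene","top"]:
    im=snapshot(n); cv2.imwrite(f"pics/{n}0.png",im[:,:,::-1]); print(n,camera_model(n))
    for th in ["scale","pan_top","pointer_tip","index_tip","mat","collar1_mid","bottle","crucible","spanner"]:
        print(th,[( [round(float(x),1) for x in d["location"]],round(d["confidence"],2)) for d in recognise(th,n)])
print(get_obs()["t"])
E
```

```text
pics
t 0.0
joint_pos [-1.20489908e+00  2.64750735e-01  1.60533168e+00 -2.45109275e-06
  1.27370301e+00 -3.68849669e-02]
dq [ 0.00057017  0.00027878  0.00017737 -0.00065539 -0.00128651  0.00040891]
joint_torque [-1.32430130e-03 -5.02126086e+01 -3.56871521e+01  7.26999133e-02
  2.96196202e-02 -1.74961301e-04]
tcp_pos [ 0.26435954 -0.62037004  0.25641244]
ee_rot [-3.13940129e+00 -7.85214164e-05  4.02782852e-01]
ft_force [0.05457564 0.16681919 0.00965872]
torque [-0.00278238 -0.00366828 -0.04484108]
opening 0.08822531260744118
scene {'vertical_fov': 49.251670695103485, 'cx': 280.5279526412685, 'cy': 214.14485071111693, 'rvec': array([ 2.03268748,  1.37565853, -0.53030213]), 'tvec': array([-0.23567633, -0.35038953,  1.33333002])}
scale [([350.3, 192.6], 0.84)]
pan_top [([345.2, 175.2], 0.71)]
pointer_tip [([346.2, 175.8], 0.82)]
index_tip [([402.8, 179.7], 0.48)]
mat [([165.1, 234.5], 0.74)]
collar1_mid [([139.3, 223.6], 0.79)]
bottle [([319.7, 274.6], 0.7)]
crucible [([206.1, 324.6], 0.94), ([346.9, 173.7], 0.42)]
spanner [([386.7, 274.0], 0.75)]
top {'vertical_fov': 53.69706885714673, 'cx': 280.31349994180823, 'cy': 211.6522830026065, 'rvec': array([ 2.14651497, -2.12187164,  0.20726624]), 'tvec': array([0.01013007, 0.61677673, 0.94489503])}
scale [([210.6, 238.9], 0.74)]
pan_top [([208.4, 233.8], 0.61), ([387.9, 276.2], 0.34)]
pointer_tip [([212.0, 238.8], 0.76)]
index_tip [([210.4, 237.8], 0.53)]
mat [([368.0, 269.8], 0.65)]
collar1_mid [([393.0, 276.5], 0.78)]
bottle [([276.5, 161.9], 0.74)]
crucible [([364.4, 162.6], 0.71)]
spanner [([220.8, 163.9], 0.85)]
1.0
```

View pics/scene0.png

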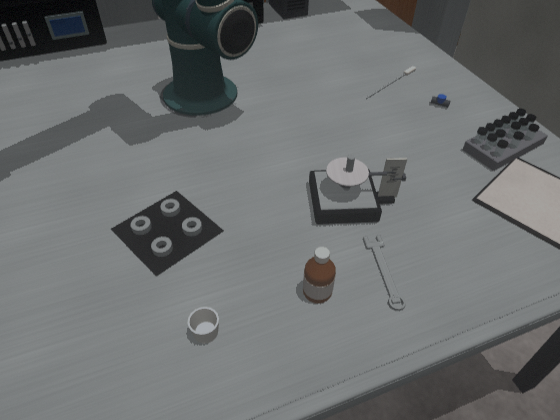

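View pics/top0.png

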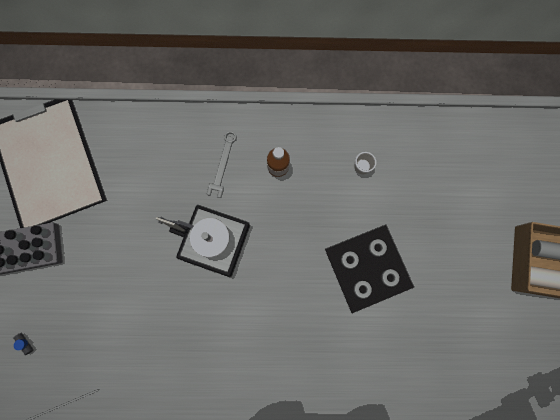

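The scene shows the mat at about (165,232) with four collars. The scale is at (347,190), with the plate and pointer to its right at (395,178). In the top view the pan is at (210,238), with the pin near (206,237), and the collars are at (350,260), (378,247), (391,278) and (363,289). I'll zoom in next.

```bash
cat > h.py <<'E'
from rig import *
import cv2, numpy as np
def cam(n):
    c=camera_model(n); f=210/np.tan(np.radians(c['vertical_fov']/2))
    K=np.array([[f,0,c['cx']],[0,f,c['cy']],[0,0,1.]]); R=cv2.Rodrigues(c['rvec'])[0]
    return K,R,np.array(c['tvec'])
def proj(n,P):
    K,R,t=cam(n); p=(K@(R@np.atleast_2d(P).T+t[:,None])).T; return p[:,:2]/p[:,2:]
def back(n,uv,z):
    K,R,t=cam(n); d=R.T@np.linalg.inv(K)@np.array([uv[0],uv[1],1.]); c=-R.T@t
    return c+d*(z-c[2])/d[2]
def tri(uvs,uvt):
    A=[]
    for n,uv in (("scene",uvs),("top",uvt)):
        K,R,t=cam(n); M=K@np.c_[R,t]
        A+= [uv[0]*M[2]-M[0],uv[1]*M[2]-M[1]]
    v=np.linalg.svd(np.array(A))[2][-1]; return v[:3]/v[3]
def crop(im,x0,y0,w,h,s,fn):
    c=cv2.resize(im[y0:y0+h,x0:x0+w],None,fx=s,fy=s,interpolation=cv2.INTER_CUBIC)
    cv2.imwrite(fn,c[:,:,::-1] if c.shape[2]==3 else c)
E
python3 - <<'E'
from h import *
S=cv2.imread("pics/scene0.png")[:,:,::-1];T=cv2.imread("pics/top0.png")[:,:,::-1]
a=cv2.resize(S[145:230,300:420],None,fx=6,fy=6,interpolation=cv2.INTER_CUBIC)[:,:,::-1]
cv2.imwrite("pics/sc_a.png",a)
b=cv2.resize(T[195:285,150:260],None,fx=6.5,fy=6.5,interpolation=cv2.INTER_CUBIC)[:,:,::-1]
cv2.imwrite("pics/sc_b.png",b)
def cc(n): K,R,t=cam(n); return -R.T@t
print(cc("scene"),cc("top"))
for uv in [(350,260),(378,247),(391,278),(363,289)]: print(back("top",uv,.019).round(4))
for uv in [(170.5,206),(141,223),(192,226),(162,245)]: print(back("scene",uv,.019).round(4))
print("pan",back("top",(210,238),.095),back("scene",(348,175),.095))
E
```

```text
[ 1.16877355 -0.23210776  0.73224278] [0.43836506 0.03074926 1.03934274]
[ 0.5048 -0.1555  0.019 ]
[ 0.5376 -0.2255  0.019 ]
[ 0.4622 -0.2549  0.019 ]
[ 0.4351 -0.1858  0.019 ]
[ 0.4393 -0.1821  0.019 ]
[ 0.466  -0.2504  0.019 ]
[ 0.513  -0.1536  0.019 ]
[ 0.5409 -0.2224  0.019 ]
pan [0.54626468 0.17758433 0.095     ] [0.56214168 0.17637101 0.095     ]
```

View pics/sc_a.png

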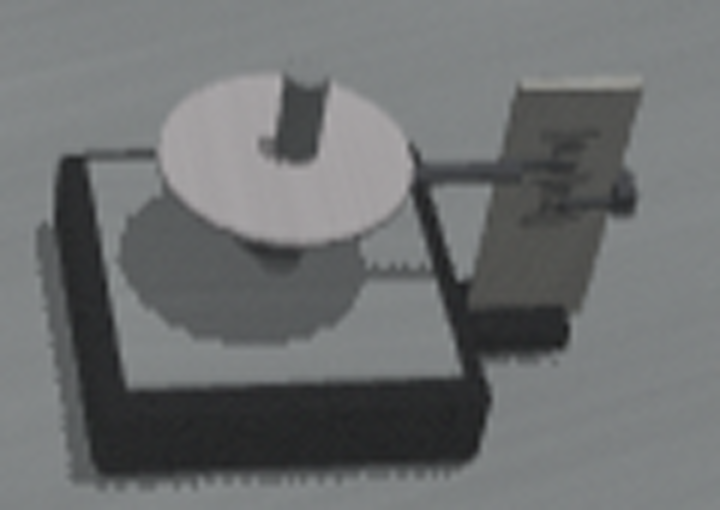

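View pics/sc_b.png

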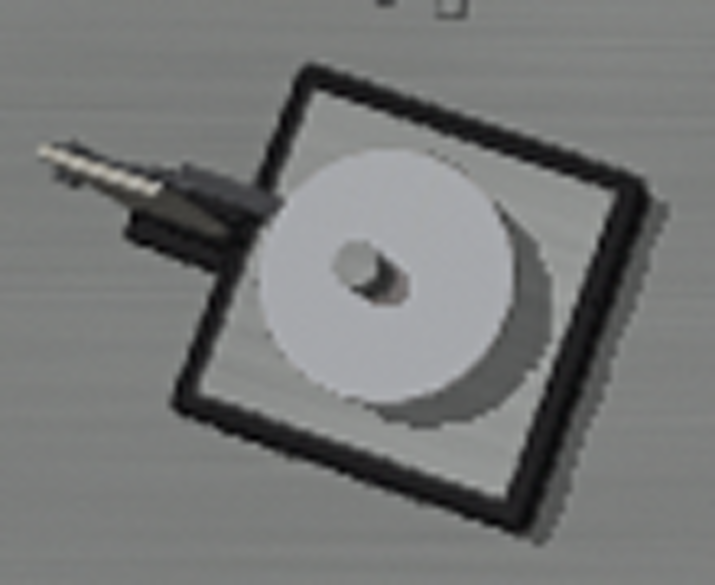

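```bash
cat >> h.py <<'E'
from scipy.optimize import least_squares
def hullc(n,xy,z0,z1,r):
    a=np.linspace(0,2*np.pi,73)[:-1]
    P=np.vstack([np.c_[xy[0]+r*np.cos(a),xy[1]+r*np.sin(a),0*a+z] for z in (z0,z1)])
    h=cv2.convexHull((proj(n,P)).astype(np.float32)); m=cv2.moments(h)
    return np.array([m['m10']/m['m00'],m['m01']/m['m00']]),m['m00']
def fitxy(n,c,z0,z1,r):
    g=back(n,c,(z0+z1)/2)[:2]
    return least_squares(lambda p:hullc(n,p,z0,z1,r)[0]-c,g).x
def blobs(im,box,thr,amin):
    x0,y0,w,h=box; k=4
    g=cv2.cvtColor(im,cv2.COLOR_RGB2GRAY)[y0:y0+h,x0:x0+w]
    G=cv2.resize(g,None,fx=k,fy=k,interpolation=cv2.INTER_CUBIC)
    B=(G>thr).astype(np.uint8)
    cs,_=cv2.findContours(B,cv2.RETR_EXTERNAL,cv2.CHAIN_APPROX_NONE); out=[]
    for c in cs:
        m=cv2.moments(cv2.convexHull(c))
        if m['m00']>amin*k*k:
            out.append(((m['m10']/m['m00']+.5)/k-.5+x0,(m['m01']/m['m00']+.5)/k-.5+y0,m['m00']/k/k))
    return out
E
python3 - <<'E'
from h import *
S=cv2.imread("pics/scene0.png")[:,:,::-1].copy();T=cv2.imread("pics/top0.png")[:,:,::-1].copy()
for n,im,box in (("top",T,(330,235,80,68)),("scene",S,(123,198,85,60))):
    g=cv2.cvtColor(im,cv2.COLOR_RGB2GRAY); print(n,g[box[1]:box[1]+box[3],box[0]:box[0]+box[2]].min(), g[270,345] if n=="top" else g[231,165])
    for thr in (60,80):
      for b in blobs(im,box,thr,80):
        if b[2]>900: continue
        xy=fitxy(n,b[:2],.003,.019,.021); print(thr,np.round(b,1),xy.round(4),hullc(n,xy,.003,.019,.021)[1].round(0))
for n,im,box in (("top",T,(180,208,60,60)),("scene",S,(320,150,55,45))):
  for thr in (135,145,152,158):
    for b in blobs(im,box,thr,200):
        xy=fitxy(n,b[:2],.091,.095,.045);print(n,thr,np.round(b,1),xy.round(4),hullc(n,xy,.091,.095,.045)[1].round(0))
E
```

```text
top 18 29Traceback (most recent call last):
  File "<stdin>", line 8, in <module>
AttributeError: 'float' object has no attribute 'round'
```

```bash
sed -i "s/return np.array(\[m\['m10'\]\/m\['m00'\],m\['m01'\]\/m\['m00'\]\]),m\['m00'\]/return np.array([m['m10']\/m['m00'],m['m01']\/m['m00']]),np.float64(m['m00'])/" h.py
python3 - <<'E'
from h import *
S=cv2.imread("pics/scene0.png")[:,:,::-1].copy();T=cv2.imread("pics/top0.png")[:,:,::-1].copy()
for n,im,box in (("top",T,(330,235,80,68)),("scene",S,(123,198,85,60))):
    for thr in (60,80):
      for b in blobs(im,box,thr,80):
        if b[2]>900: continue
        xy=fitxy(n,b[:2],.003,.019,.021); print(n,thr,np.round(b,1),xy.round(4),hullc(n,xy,.003,.019,.021)[1].round(0))
for n,im,box in (("top",T,(180,208,60,60)),("scene",S,(320,150,55,45))):
  for thr in (135,145,152,158):
    for b in blobs(im,box,thr,200):
        xy=fitxy(n,b[:2],.091,.095,.045);print(n,thr,np.round(b,1),xy.round(4),hullc(n,xy,.091,.095,.045)[1].round(0))
a,b=(305/6+300-.4,79/6+145-.4),(357/6.5+150-.4,262/6.5+195-.4)
print("pin",back("scene",a,.131),back("top",b,.131),tri(a,b))
E
```

```text
top 60 [398.4 297.7 228.9] [ 0.4151 -0.2733] 271.0
top 60 [362.5 289.1 243.9] [ 0.4351 -0.186 ] 259.0
top 60 [390.3 277.4 240.1] [ 0.464  -0.2554] 262.0
top 60 [335.4 288.4 361.5] [ 0.4359 -0.1196] 252.0
top 60 [349.6 259.4 233.7] [ 0.5068 -0.1559] 248.0
top 60 [377.7 247.2 232.3] [ 0.5378 -0.2265] 251.0
top 60 [402.9 249.2 424. ] [ 0.5336 -0.2894] 257.0
top 60 [339.8 238.6 182.1] [ 0.5581 -0.1322] 242.0
top 80 [398.6 297.8 221.3] [ 0.4149 -0.2737] 271.0
top 80 [362.6 289.  230. ] [ 0.4351 -0.1861] 259.0
top 80 [390.4 277.4 225.6] [ 0.464  -0.2555] 262.0
top 80 [335.3 288.7 350.7] [ 0.4353 -0.1194] 252.0
top 80 [349.7 259.4 219.4] [ 0.5068 -0.1561] 248.0
top 80 [377.7 247.2 217.3] [ 0.538  -0.2266] 251.0
top 80 [403.1 248.9 407.2] [ 0.5343 -0.2898] 257.0
top 80 [339.4 238.5 171.9] [ 0.5583 -0.1314] 242.0
scene 60 [127.9 251.9 129.8] [ 0.5265 -0.289 ] 392.0
scene 60 [199.  251.8 209. ] [ 0.5783 -0.1572] 380.0
scene 60 [161.4 245.8 352.3] [ 0.5354 -0.2236] 375.0
scene 60 [191.5 225.7 317.3] [ 0.5044 -0.1534] 338.0
scene 60 [140.5 224.5 321. ] [ 0.4619 -0.2523] 343.0
scene 60 [199.7 204
[... 396 characters left out ...]
4] 341.0
scene 80 [169.4 205.3 212.8] [ 0.4281 -0.1832] 309.0
scene 80 [199.8 204.  217.6] [ 0.4484 -0.1201] 303.0
scene 80 [136.4 205.6 490.4] [ 0.4025 -0.2504] 314.0
top 135 [ 211.8  239.7 2370.7] [0.5429 0.1735] 1229.0
top 145 [ 213.7  241.3 1984.2] [0.5394 0.169 ] 1231.0
top 152 [ 208.6  236.9 1184.6] [0.5493 0.1811] 1225.0
top 158 [ 208.7  236.9 1161.3] [0.5493 0.1809] 1225.0
scene 135 [347.1 170.5 949.2] [0.5455 0.1832] 997.0
scene 145 [347.1 170.7 906.1] [0.546  0.1829] 999.0
scene 152 [347.1 170.7 877.1] [0.5461 0.1829] 999.0
scene 158 [347.2 170.7 848.1] [0.5463 0.183 ] 999.0
pin [0.55124106 0.18285685 0.131     ] [0.54882997 0.18426168 0.131     ] [0.54902727 0.18449002 0.12881748]
```

Camera offsets are consistent: scene minus top is about (−2, +2.5) mm. My plan is to squeeze collar 3 (≈(0.506, −0.155)) gently along two perpendicular axes. That centres it on the TCP and also calibrates the cameras.

```bash
cat >> h.py <<'E'
def delta(target,yaw=None,o=None):
    o=o or get_obs(); p=np.array(o['tcp_pos']); y=o['ee_rot'][2]
    d=np.array(target)-p
    t=np.array([np.cos(y)*d[0]+np.sin(y)*d[1],np.sin(y)*d[0]-np.cos(y)*d[1],-d[2]])*1000
    s="tool delta mm %s"%t.round(1)
    if yaw is not None:
        dy=(yaw-y+np.pi)%(2*np.pi)-np.pi
        s+=" turn z units %.2f"%(-np.degrees(dy)/6)
    print(s)
def rows(target,o=None):
    delta(target,None,o)
E
python3 - <<'E'
from h import *
delta((.5056,-.1547,.10),.4028)
print(get_obs()['t'])
E
```

```text
tool delta mm [ 404.5 -334.5  157.7] turn z units 0.00
1.0
```

>>> apply_moves --deltas '[[[27,-22.3,4],[0,0,0],0.68],[[27,-22.3,4],[0,0,0],0.68],[[27,-22.3,4],[0,0,0],0.68],[[27,-22.3,4],[0,0,0],0.68],[[27,-22.3,4],[0,0,0],0.68]]' --newtons 5

```text
t: 1.5
tcp_pos: [0.3455, -0.4643, 0.2377]
ee_rot: [3.141, -0.0, 0.402]
ft_force: [0.0, -0.5, 0.2]
opening: 0.06
```

>>> apply_moves --deltas '[[[27,-22.3,10],[0,0,0],0.68],[[27,-22.3,10],[0,0,0],0.68],[[27,-22.3,10],[0,0,0],0.68],[[27,-22.3,10],[0,0,0],0.68],[[27,-22.3,10],[0,0,0],0.68]]'

```text
t: 2.0
tcp_pos: [0.4261, -0.3087, 0.1876]
ee_rot: [3.141, -0.0, 0.403]
ft_force: [-0.1, -0.5, 0.4]
opening: 0.0598
```

>>> apply_moves --deltas '[[[27,-22.3,10],[0,0,0],0.68],[[27,-22.3,10],[0,0,0],0.68],[[27,-22.3,10],[0,0,0],0.68],[[27,-22.3,10],[0,0,0],0.68],[[27,-22.3,10],[0,0,0],0.68]]'

```text
t: 2.5
tcp_pos: [0.5067, -0.1532, 0.1377]
ee_rot: [3.141, -0.001, 0.403]
ft_force: [0.7, -0.6, 0.4]
opening: 0.0598
```

>>> apply_moves --deltas '[[[0,0,10],[0,0,0],0.68],[[0,0,10],[0,0,0],0.68],[[0,0,0],[0,0,0],0.68]]'

```text
t: 2.8
tcp_pos: [0.5045, -0.1547, 0.116]
ee_rot: [-3.14, 0.003, 0.403]
ft_force: [-1.0, 0.7, -1.0]
opening: 0.0601
```

Run:
```python
from h import *
T=snapshot("top"); S=snapshot("scene"); o=get_obs(); print(o['tcp_pos'],o['ft_force'],o['t'])
cv2.imwrite("pics/t1.png",np.vstack([cv2.resize(T[210:310,300:440],None,fx=3,fy=3,interpolation=3),cv2.resize(S[130:230,130:270],None,fx=3,fy=3,interpolation=3)])[:,:,::-1])
delta((.5056,-.1547,.025))
```

```text
[ 0.50545929 -0.15540927  0.11747053] [-0.51580984 -0.36706534 -0.22435354] 2.9
tool delta mm [ 0.4 -0.6 92.5]
```

View pics/t1.png

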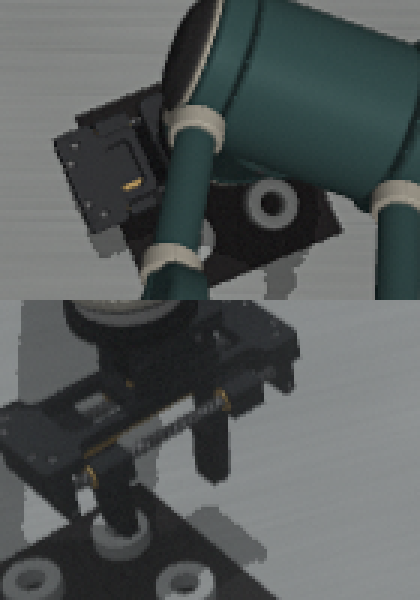

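>>> apply_moves --deltas '[[[0,0,25],[0,0,0],0.68],[[0,0,25],[0,0,0],0.68],[[0,0,20],[0,0,0],0.68],[[0,0,10],[0,0,0],0.68],[[0,0,5],[0,0,0],0.68]]'

```text
t: 3.4
tcp_pos: [0.5056, -0.1552, 0.0322]
ee_rot: [-3.141, 0.001, 0.401]
ft_force: [0.2, -0.1, -0.7]
opening: 0.0599
```

>>> apply_moves --deltas '[[[0,0,4],[0,0,0],0.68],[[0,0,3.5],[0,0,0],0.68],[[0,0,0],[0,0,0],0.45],[[0,0,0],[0,0,0],0.42],[[0,0,0],[0,0,0],0.4]]' --newtons 3

```text
t: 3.9
tcp_pos: [0.5066, -0.1546, 0.0258]
ee_rot: [3.141, -0.001, 0.403]
ft_force: [0.3, -0.4, 0.6]
opening: 0.0417
```

>>> apply_moves --deltas '[[[0,0,0],[0,0,0],0.4],[[0,0,0],[0,0,0],0.4],[[0,0,0],[0,0,0],0.4]]'

```text
t: 4.2
tcp_pos: [0.5066, -0.1546, 0.0257]
ee_rot: [3.141, -0.001, 0.403]
ft_force: [0.0, 0.5, 3.7]
opening: 0.0415
```

>>> apply_moves --deltas '[[[0,0,0],[0,0,0],0.65],[[0,0,0],[0,0,0],0.65],[[0,0,0],[0,0,-1.35],0.65],[[0,0,0],[0,0,-1.35],0.65],[[0,0,0],[0,0,-1.35],0.65]]'

```text
t: 4.7
tcp_pos: [0.5057, -0.1544, 0.0249]
ee_rot: [-3.141, 0.0, 0.833]
ft_force: [0.1, -0.4, 0.1]
opening: 0.0571
```

>>> apply_moves --deltas '[[[0,0,0],[0,0,-1.35],0.65],[[0,0,0],[0,0,-1.35],0.65],[[0,0,0],[0,0,-1.35],0.65],[[0,0,0],[0,0,-1.35],0.65],[[0,0,0],[0,0,-1.35],0.65]]'

```text
t: 5.2
tcp_pos: [0.5057, -0.1544, 0.0248]
ee_rot: [-3.141, -0.0, 1.54]
ft_force: [0.5, -0.7, 0.6]
opening: 0.0571
```

>>> apply_moves --deltas '[[[0,0,0],[0,0,-1.35],0.65],[[0,0,0],[0,0,-1.35],0.65],[[0,0,0],[0,0,-1.4],0.65],[[0,0,0],[0,0,0],0.65],[[0,0,0],[0,0,0],0.45]]'

```text
t: 5.7
tcp_pos: [0.5058, -0.1544, 0.025]
ee_rot: [-3.141, -0.0, 1.96]
ft_force: [-0.2, -0.6, -0.6]
opening: 0.0514
```

>>> apply_moves --deltas '[[[0,0,0],[0,0,0],0.42],[[0,0,0],[0,0,0],0.4],[[0,0,0],[0,0,0],0.4],[[0,0,0],[0,0,0],0.4],[[0,0,0],[0,0,0],0.4]]' --newtons 3

```text
t: 6.2
tcp_pos: [0.5059, -0.1544, 0.0251]
ee_rot: [-3.141, -0.0, 1.963]
ft_force: [-0.2, -0.5, -0.6]
opening: 0.0424
```

Run:
```python
from h import *
S=cv2.imread("pics/scene0.png")[:,:,::-1].copy();T=cv2.imread("pics/top0.png")[:,:,::-1].copy()
def draw(n,im,box,k,pan,pin):
    x0,y0,w,h=box; I=cv2.resize(im[y0:y0+h,x0:x0+w],None,fx=k,fy=k,interpolation=cv2.INTER_NEAREST)
    a=np.linspace(0,2*np.pi,60)
    for (c,z,r,col) in ((pan,.095,.045,(255,0,0)),(pin,.131,.008,(0,255,0)),(pin,.095,.008,(0,120,255))):
        p=proj(n,np.c_[c[0]+r*np.cos(a),c[1]+r*np.sin(a),0*a+z]); q=((p-[x0,y0]+.5)*k).astype(int)
        cv2.polylines(I,[q.reshape(-1,1,2)],True,col,1)
    return I
a=draw("scene",S,(322,150,52,42),14,(.5461,.183),(.550-.0013,.1835+.001))
b=draw("top",T,(185,215,46,44),14,(.5493,.181),(.550+.0011,.1835-.0016))
cv2.imwrite("pics/ov_a.png",a[:,:,::-1]);cv2.imwrite("pics/ov_b.png",b[:,:,::-1])
```

```text
(no output)
```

View pics/ov_a.png

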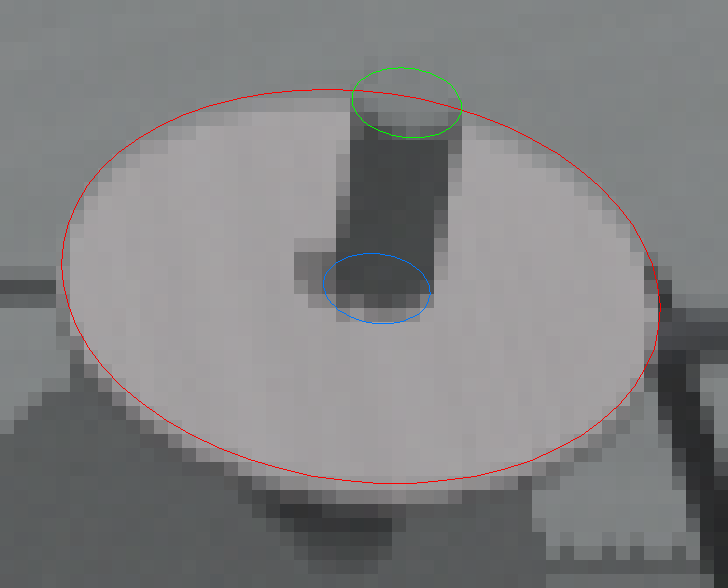

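View pics/ov_b.png

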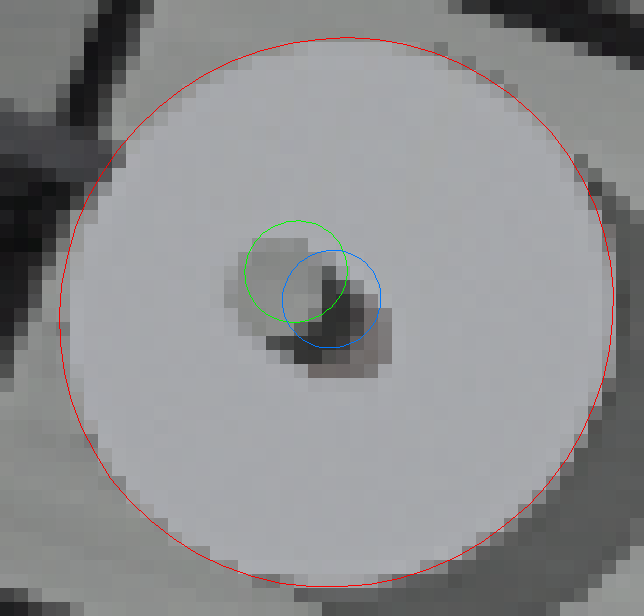

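Run:
```python
from h import *
ot=np.array([.0011,-.0016]); os_=np.array([-.0013,.001])
us=proj("scene",[[.5487,.1845,.131]])[0]; ut=np.array([204.14,234.93])
f=lambda p: np.r_[proj("scene",[[p[0]+os_[0],p[1]+os_[1],.131]])[0]-us, proj("top",[[p[0]+ot[0],p[1]+ot[1],.131]])[0]-ut]
r=least_squares(f,[.55,.183]); print(r.x,r.fun)
for n in("scene","top"):
    b=proj(n,[[.55,.183,.131]])[0]
    print(n,proj(n,[[.551,.183,.131]])[0]-b,proj(n,[[.55,.184,.131]])[0]-b,proj(n,[[.55,.183,.132]])[0]-b)
```

```text
[0.54820497 0.18544205] [ 0.422571   -0.74060613  0.58375007 -0.23491123]
scene [0.23078063 0.29221254] [ 0.43161428 -0.1130767 ] [ 0.06077571 -0.37891595]
top [ 0.01931644 -0.45215281] [-0.4561481  -0.00546966] [-0.07416116 -0.05655808]
```

>>> apply_moves --deltas '[[[0,0,0],[0,0,0],0.4],[[0,0,0],[0,0,0],0.4],[[0,0,-10],[0,0,0],0.4],[[0,0,-20],[0,0,0],0.4],[[0,0,-30],[0,0,0],0.4]]' --newtons 20

```text
t: 6.7
tcp_pos: [0.5045, -0.1539, 0.0847]
ee_rot: [-3.139, -0.003, 1.963]
ft_force: [0.8, -0.5, -1.4]
opening: 0.0417
```

>>> apply_moves --deltas '[[[0,0,-40],[0,0,-1.12],0.4],[[0,0,-40],[0,0,-1.12],0.4],[[0,0,-25],[0,0,-1.12],0.4],[[0,0,0],[0,0,-1.12],0.4],[[0,0,0],[0,0,-1.12],0.4]]'

```text
t: 7.2
tcp_pos: [0.507, -0.1548, 0.1928]
ee_rot: [3.141, 0.004, 2.554]
ft_force: [0.6, -0.4, -2.2]
opening: 0.0416
```

Run:
```python
from h import *
o=get_obs(); print(o['tcp_pos'],o['ee_rot'],o['ft_force'],o['opening'],o['t'])
delta((.5484,.1856,.185),2.548)
```

```text
[ 0.50696977 -0.15482031  0.19284073] [3.14066194 0.0038827  2.55438479] [ 0.55925912 -0.35771438 -2.21518745] 0.041581933536656096 7.2
tool delta mm [154.1 306.4   7.8] turn z units 0.06
```

>>> apply_moves --deltas '[[[10,20,0],[0,0,0],0.4],[[17,34,0],[0,0,0],0.4],[[20,40,0],[0,0,0],0.4],[[20,40,0],[0,0,0],0.4],[[20,40,0],[0,0,0],0.4]]'

```text
t: 7.7
tcp_pos: [0.5309, 0.04, 0.1911]
ee_rot: [3.141, 0.001, 2.549]
ft_force: [0.5, 0.3, -1.5]
opening: 0.0417
```

>>> apply_moves --deltas '[[[20,40,0],[0,0,0],0.4],[[20,40,0],[0,0,0],0.4],[[17,34,0],[0,0,0],0.4],[[10,18,0],[0,0,0],0.4],[[0,0,0],[0,0,0],0.4]]'

```text
t: 8.2
tcp_pos: [0.5491, 0.1881, 0.1909]
ee_rot: [3.14, 0.0, 2.553]
ft_force: [0.5, -1.2, -0.7]
opening: 0.0414
```

>>> apply_moves --deltas '[[[0,0,0],[0,0,0],0.4],[[0,0,0],[0,0,0],0.4]]'

```text
t: 8.4
tcp_pos: [0.5488, 0.1843, 0.1903]
ee_rot: [-3.141, 0.0, 2.549]
ft_force: [0.5, 0.5, -0.9]
opening: 0.0417
```

Run:
```python
from h import *
S=snapshot("scene");T=snapshot("top"); o=get_obs(); print(o['tcp_pos'],o['ee_rot'],o['ft_force'],o['opening'],o['t'])
delta((.5484,.1856,.160),2.548)
cv2.imwrite("pics/s2.png",cv2.resize(S[100:220,290:420],None,fx=6,fy=5,interpolation=3)[:,:,::-1])
cv2.imwrite("pics/t2.png",cv2.resize(T[180:300,140:280],None,fx=4,fy=4,interpolation=3)[:,:,::-1])
```

```text
[0.54894359 0.18408743 0.1903071 ] [-3.14129065e+00  6.47032178e-05  2.54798111e+00] [-0.88763887  0.50289998 -1.66079376] 0.041811949619823596 8.5
tool delta mm [ 1.3  0.9 30.3] turn z units -0.00
```

View pics/s2.png

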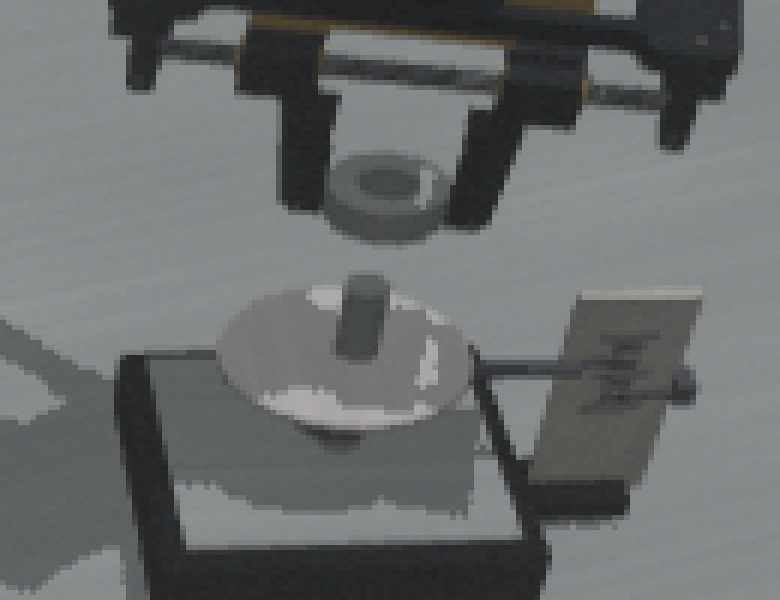

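View pics/t2.png

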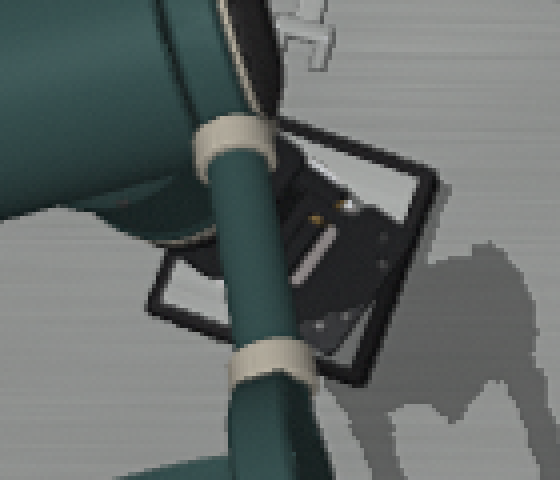

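```bash
cat >> h.py <<'E'
def overlay(n,im,box,k,items,fn):
    x0,y0,w,h=box; I=cv2.resize(im[y0:y0+h,x0:x0+w],None,fx=k,fy=k,interpolation=cv2.INTER_NEAREST)
    a=np.linspace(0,2*np.pi,60)
    for (c,z,r,col) in items:
        p=proj(n,np.c_[c[0]+r*np.cos(a),c[1]+r*np.sin(a),0*a+z]); q=((p-[x0,y0]+.5)*k).astype(int)
        cv2.polylines(I,[q.reshape(-1,1,2)],True,col,1)
    cv2.imwrite(fn,I[:,:,::-1])
E
python3 - <<'E'
from h import *
S=snapshot("scene"); o=get_obs(); p=o['tcp_pos']; print(p,o['t']); cv2.imwrite("pics/s3raw.png",S[:,:,::-1])
b=p[2]-.0221
overlay("scene",S,(325,118,55,60),10,[(p,b,.021,(255,0,0)),(p,b+.016,.021,(255,0,0)),(p,b+.016,.010,(255,255,0)),((.5484,.1856),.131,.008,(0,255,0)),((.5484,.1856),.095,.008,(0,120,255))],"pics/s3.png")
E
```

```text
[0.54899921 0.18414652 0.19030573] 8.55
```

View pics/s3.png

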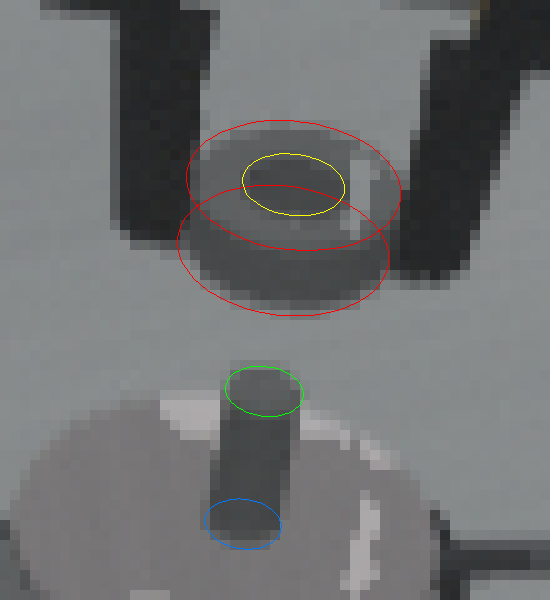

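>>> apply_moves --deltas '[[[0.7,0.5,10],[0,0,0],0.4],[[0.7,0.5,12],[0,0,0],0.4],[[0,0,7],[0,0,0],0.4],[[0,0,1],[0,0,0],0.4],[[0,0,0],[0,0,0],0.4]]'

```text
t: 9.05
tcp_pos: [0.548, 0.1869, 0.1593]
ee_rot: [-3.14, -0.001, 2.55]
ft_force: [-0.8, 0.4, -2.2]
opening: 0.0414
```

>>> apply_moves --deltas '[[[0,0,0],[0,0,0],0.4]]'

```text
t: 9.15
tcp_pos: [0.5486, 0.1871, 0.1603]
ee_rot: [3.141, 0.0, 2.55]
ft_force: [0.6, 0.1, -1.1]
opening: 0.0418
```

Run:
```python
from h import *
S=snapshot("scene"); o=get_obs(); p=o['tcp_pos']; print(p,o['t'],o['ft_force'])
b=p[2]-.0221
overlay("scene",S,(325,118,55,60),10,[(p,b,.021,(255,0,0)),(p,b+.016,.021,(255,0,0)),(p,b+.016,.010,(255,255,0)),((.5484,.1856),.131,.008,(0,255,0)),((.5484,.1856),.095,.008,(0,120,255))],"pics/s4.png")
```

```text
[0.54878109 0.18713591 0.16060616] 9.2 [-0.86438455 -0.31493525 -1.29871969]
```

View pics/s4.png

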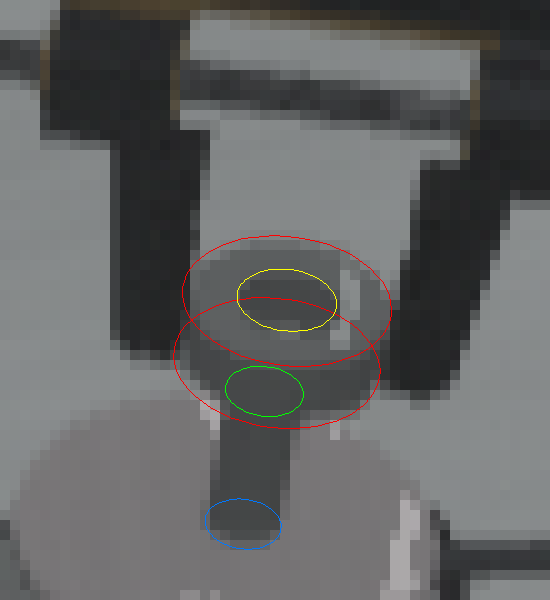

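>>> apply_moves --deltas '[[[0,0,2],[0,0,0],0.4],[[0,0,2],[0,0,0],0.4],[[0,0,2],[0,0,0],0.4]]'

```text
t: 9.5
tcp_pos: [0.5485, 0.187, 0.1542]
ee_rot: [3.141, 0.0, 2.55]
ft_force: [-0.3, 0.5, -1.8]
opening: 0.0416
```

>>> apply_moves --deltas '[[[0,0,1],[0,0,0],0.4],[[0,0,1],[0,0,0],0.4]]'

```text
t: 9.7
tcp_pos: [0.5483, 0.1869, 0.152]
ee_rot: [-3.141, -0.0, 2.55]
ft_force: [-0.3, 0.2, -1.4]
opening: 0.0416
```

>>> apply_moves --deltas '[[[0,0,1],[0,0,0],0.4],[[0,0,1],[0,0,0],0.4]]'

```text
t: 9.9
tcp_pos: [0.5484, 0.1869, 0.1501]
ee_rot: [-3.141, -0.0, 2.55]
ft_force: [-0.4, -0.2, -1.8]
opening: 0.0414
```

>>> apply_moves --deltas '[[[0,0,1],[0,0,0],0.4],[[0,0,1],[0,0,0],0.4]]'

```text
t: 10.1
tcp_pos: [0.5484, 0.1869, 0.1481]
ee_rot: [-3.141, -0.0, 2.55]
ft_force: [0.0, 0.4, -0.5]
opening: 0.0415
```

>>> apply_moves --deltas '[[[0,0,1],[0,0,0],0.4],[[0,0,1],[0,0,0],0.4]]'

```text
t: 10.3
tcp_pos: [0.5484, 0.1869, 0.1461]
ee_rot: [-3.141, -0.0, 2.549]
ft_force: [-0.6, -1.1, -0.9]
opening: 0.0419
```

Run:
```python
from h import *
S=snapshot("scene"); o=get_obs(); p=o['tcp_pos']; print(p,o['t'],o['ft_force'],o['torque'])
b=p[2]-.0221
overlay("scene",S,(325,118,75,60),9,[((.5484,.1856),.131,.008,(0,255,0))],"pics/s5.png")
```

```text
[0.54832286 0.18692509 0.14594617] 10.35 [-0.85597196 -0.87893702 -1.12393068] [-0.03996927 -0.10933453 -0.02055302]
```

View pics/s5.png

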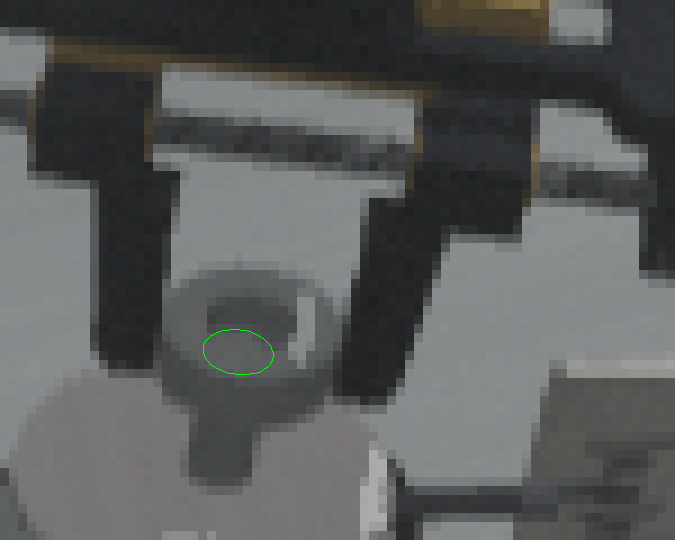

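>>> apply_moves --deltas '[[[-0.6,-0.9,2],[0,0,0],0.4],[[0,0,3],[0,0,0],0.4]]'

```text
t: 10.55
tcp_pos: [0.5487, 0.1859, 0.1413]
ee_rot: [3.141, 0.0, 2.549]
ft_force: [-1.0, -0.9, -1.6]
opening: 0.0415
```

>>> apply_moves --deltas '[[[0,0,4],[0,0,0],0.4],[[0,0,4],[0,0,0],0.4]]'

```text
t: 10.75
tcp_pos: [0.5484, 0.1859, 0.1328]
ee_rot: [3.142, -0.0, 2.55]
ft_force: [0.5, -0.4, -1.1]
opening: 0.0416
```

>>> apply_moves --deltas '[[[0,0,4],[0,0,0],0.4],[[0,0,4],[0,0,0],0.4]]'

```text
t: 10.95
tcp_pos: [0.5483, 0.1859, 0.1247]
ee_rot: [-3.141, -0.0, 2.549]
ft_force: [-0.3, 0.7, -0.8]
opening: 0.0418
```

>>> apply_moves --deltas '[[[0,0,4],[0,0,0],0.4],[[0,0,4],[0,0,0],0.4]]'

```text
t: 11.15
tcp_pos: [0.5484, 0.1859, 0.1168]
ee_rot: [-3.142, -0.0, 2.55]
ft_force: [-0.6, -0.5, -0.3]
opening: 0.0412
```

Threaded freely down to the pan. Next I lower to about 0.110 and release.

>>> apply_moves --deltas '[[[0,0,3],[0,0,0],0.4],[[0,0,3],[0,0,0],0.4],[[0,0,1],[0,0,0],0.4],[[0,0,0],[0,0,0],0.4]]'

```text
t: 11.55
tcp_pos: [0.5484, 0.1859, 0.1102]
ee_rot: [-3.141, -0.0, 2.55]
ft_force: [-0.2, -0.7, -0.1]
opening: 0.0416
```

>>> apply_moves --deltas '[[[0,0,0],[0,0,0],0.52],[[0,0,0],[0,0,0],0.6],[[0,0,0],[0,0,0],0.65],[[0,0,0],[0,0,0],0.65]]'

```text
t: 11.95
tcp_pos: [0.5486, 0.1859, 0.1104]
ee_rot: [3.141, 0.0, 2.55]
ft_force: [-0.1, 0.2, -0.1]
opening: 0.0573
```

>>> apply_moves --deltas '[[[0,0,-5],[0,0,0],0.65],[[0,0,-15],[0,0,0],0.65],[[0,0,-30],[0,0,0],0.65],[[0,0,-35],[0,0,0],0.65],[[0,0,0],[0,0,0],0.65]]'

```text
t: 12.45
tcp_pos: [0.5524, 0.1871, 0.2027]
ee_rot: [3.133, 0.008, 2.55]
ft_force: [0.6, -0.2, 1.2]
opening: 0.0574
```

Run:
```python
from h import *
S=snapshot("scene"); o=get_obs(); p=o['tcp_pos']; print(p,o['t'],o['ft_force'],o['opening'])
cv2.imwrite("pics/s6.png",cv2.resize(S[125:215,310:420],None,fx=7,fy=6,interpolation=3)[:,:,::-1])
```

```text
[0.55099185 0.18664012 0.19996892] 12.5 [-0.36163196  0.1459662  -1.53165209] 0.057293344761961504
```

View pics/s6.png

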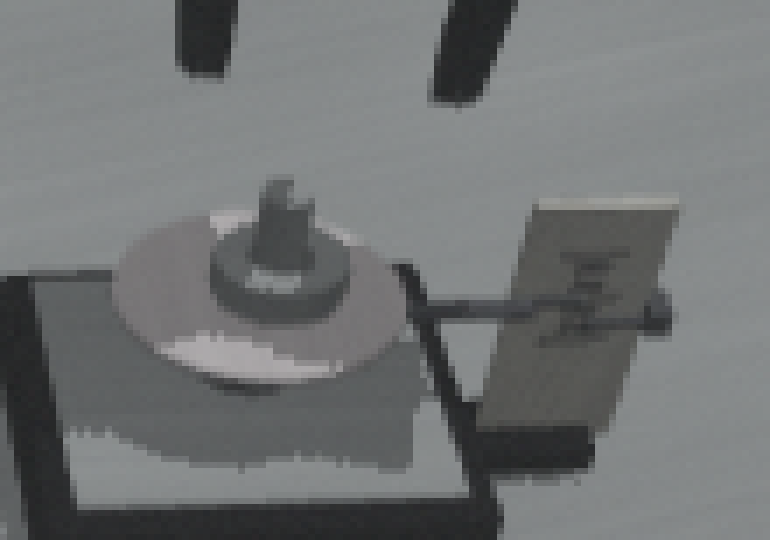

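Collar 3 is on the pan, and the pointer has sunk to just above the index (crop around (560,308) against (615,320)). Next I'll pick collar 4 at (0.5366, −0.2251).

Run:
```python
from h import *
delta((.5366,-.2251,.19),1.963)
```

```text
tool delta mm [-217.8 -349.7   10. ] turn z units 5.60
```

>>> apply_moves --deltas '[[[-10,-16,0],[0,0,0],0.65],[[-22,-35,0],[0,0,0],0.65],[[-25,-40,0],[0,0,0],0.65],[[-25,-40,0],[0,0,0],0.65],[[-25,-40,0],[0,0,0],0.65]]'

```text
t: 13.0
tcp_pos: [0.5408, -0.0172, 0.1945]
ee_rot: [-3.141, -0.001, 2.55]
ft_force: [0.4, 0.4, -0.0]
opening: 0.0577
```

>>> apply_moves --deltas '[[[-25,-40,0],[0,0,0],0.65],[[-25,-40,0],[0,0,0],0.65],[[-25,-40,0],[0,0,0],0.65],[[-22,-36,0],[0,0,0],0.65],[[-13.8,-22.7,0],[0,0,0.4],0.65]]'

```text
t: 13.5
tcp_pos: [0.5329, -0.2286, 0.1945]
ee_rot: [-3.141, -0.001, 2.505]
ft_force: [0.5, -0.2, -0.4]
opening: 0.0572
```

>>> apply_moves --deltas '[[[0,0,10],[0,0,1.3],0.68],[[0,0,20],[0,0,1.3],0.68],[[0,0,20],[0,0,1.3],0.68],[[0,0,10],[0,0,1.3],0.68],[[0,0,0],[0,0,0],0.68]]'

```text
t: 14.0
tcp_pos: [0.5318, -0.2249, 0.1323]
ee_rot: [-3.138, -0.004, 1.963]
ft_force: [0.7, 1.2, 1.0]
opening: 0.0601
```

>>> apply_moves --deltas '[[[0,0,0],[0,0,0],0.68]]'

```text
t: 14.1
tcp_pos: [0.5336, -0.2256, 0.1348]
ee_rot: [-3.141, -0.001, 1.966]
ft_force: [0.4, -0.3, -0.4]
opening: 0.06
```

Run:
```python
from h import *
S=snapshot("scene"); o=get_obs(); p=o['tcp_pos']; print(p,o['ee_rot'],o['t'],o['ft_force'],o['opening'])
delta((.5366,-.2251,.025),1.963)
for a in (("scene",),):
    for b in blobs(S,(123,198,85,65),60,80):
        if b[2]<900: print(np.round(b,1),fitxy("scene",b[:2],.003,.019,.021)+[.0013,-.001])
cv2.imwrite("pics/s7.png",cv2.resize(S[140:290,90:260],None,fx=4,fy=4,interpolation=3)[:,:,::-1])
# pointer measurement picture
cv2.imwrite("pics/s7p.png",cv2.resize(S[150:205,360:415],None,fx=12,fy=10,interpolation=3)[:,:,::-1])
```

```text
[ 0.53412695 -0.22585797  0.13552426] [3.14147995e+00 1.32635912e-04 1.96593670e+00] 14.15 [0.6836118  0.27838682 0.35702021] 0.059799104618854196
tool delta mm [ -0.3   2.6 110.5] turn z units 0.03
[129.5 255.4 218. ] [ 0.53788885 -0.28840907]
[196.7 255.1 352.6] [ 0.58582885 -0.16468853]
[161.5 245.9 352.3] [ 0.53689463 -0.22448144]
[140.3 224.6 310.7] [ 0.46339486 -0.25369689]
[200.1 204.4 222.9] [ 0.45106143 -0.12098362]
[131.  207.8 333.5] [ 0.40642094 -0.26340978]
```

View pics/s7.png

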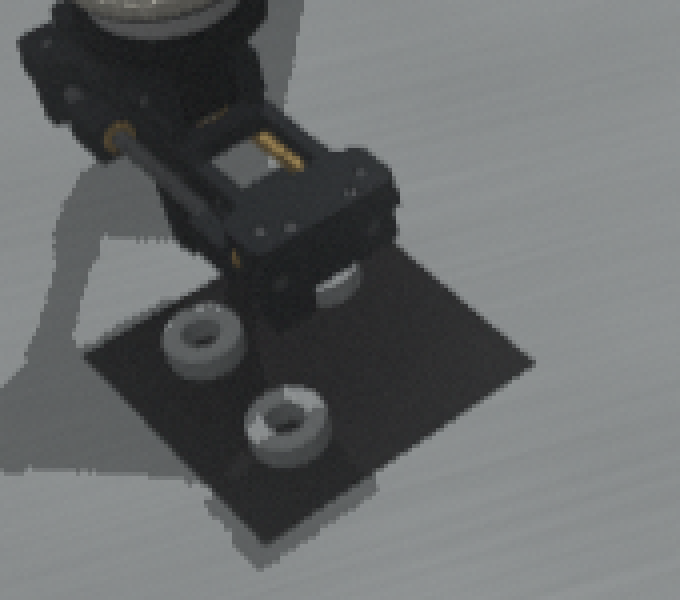

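View pics/s7p.png

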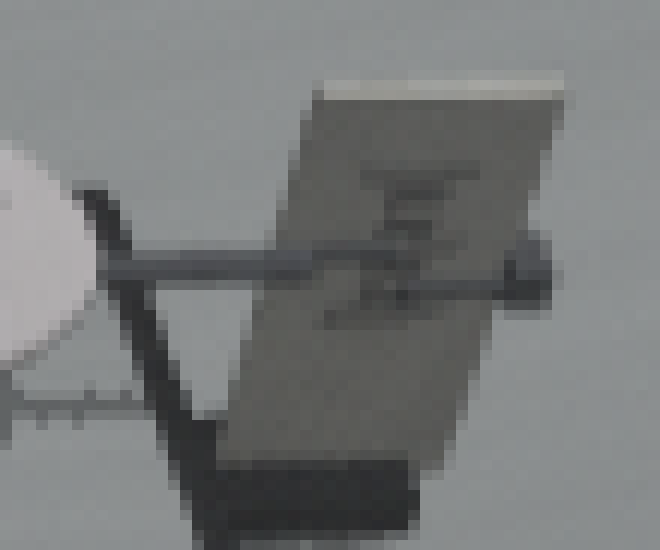

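>>> apply_moves --deltas '[[[0,0.8,25],[0,0,0],0.68],[[0,0.7,25],[0,0,0],0.68],[[0,0,15],[0,0,0],0.68],[[0,0,5],[0,0,0],0.68],[[0,0,0],[0,0,0],0.68]]'

```text
t: 14.65
tcp_pos: [0.5352, -0.2251, 0.0649]
ee_rot: [-3.141, -0.001, 1.964]
ft_force: [-0.2, 0.5, -0.1]
opening: 0.0602
```

>>> apply_moves --deltas '[[[0,0,0],[0,0,0],0.68],[[0,0,0],[0,0,0],0.68]]'

```text
t: 14.85
tcp_pos: [0.5364, -0.2257, 0.0666]
ee_rot: [3.14, 0.002, 1.963]
ft_force: [0.1, -0.3, 0.4]
opening: 0.0598
```

Run:
```python
from h import *
o=get_obs(); print(o['tcp_pos'],o['ee_rot'],o['t'])
delta((.5367,-.2248,.0255),1.963)
```

```text
[ 0.53639287 -0.22572425  0.06658079] [3.13997652e+00 1.75813694e-03 1.96337771e+00] 14.85
tool delta mm [ 0.7  0.6 41.1] turn z units 0.00
```

>>> apply_moves --deltas '[[[0.7,0.5,15],[0,0,0],0.68],[[0,0,15],[0,0,0],0.68],[[0,0,7],[0,0,0],0.68],[[0,0,3],[0,0,0],0.68],[[0,0,0.5],[0,0,0],0.68]]'

```text
t: 15.35
tcp_pos: [0.5349, -0.2241, 0.0236]
ee_rot: [-3.14, -0.001, 1.963]
ft_force: [-0.3, -1.1, -0.2]
opening: 0.0601
```

>>> apply_moves --deltas '[[[0,0,0],[0,0,0],0.55],[[0,0,0],[0,0,0],0.47],[[0,0,0],[0,0,0],0.42],[[0,0,0],[0,0,0],0.4],[[0,0,0],[0,0,0],0.4]]' --newtons 3

```text
t: 15.85
tcp_pos: [0.536, -0.2246, 0.0252]
ee_rot: [3.141, 0.001, 1.963]
ft_force: [1.0, -0.3, 1.4]
opening: 0.0412
```

>>> apply_moves --deltas '[[[0,0,0],[0,0,0],0.4],[[0,0,0],[0,0,0],0.4],[[0,0,0],[0,0,0],0.4]]' --newtons 20

```text
t: 16.15
tcp_pos: [0.5361, -0.2247, 0.0252]
ee_rot: [3.141, 0.001, 1.963]
ft_force: [0.9, -0.7, 2.8]
opening: 0.0411
```

>>> apply_moves --deltas '[[[0,0,-10],[0,0,0],0.4],[[0,0,-25],[0,0,0],0.4],[[0,0,-35],[0,0,-1.1],0.4],[[0,0,-40],[0,0,-1.2],0.4],[[0,0,-35],[0,0,-1.2],0.4]]'

```text
t: 16.65
tcp_pos: [0.5349, -0.2241, 0.1712]
ee_rot: [-3.141, -0.001, 2.335]
ft_force: [0.0, -0.3, -1.5]
opening: 0.0408
```

>>> apply_moves --deltas '[[[0,0,-22],[0,0,-1.2],0.4],[[0,0,0],[0,0,-0.9],0.4],[[0,0,0],[0,0,0],0.4]]'

```text
t: 16.95
tcp_pos: [0.5356, -0.2244, 0.1929]
ee_rot: [3.141, 0.001, 2.55]
ft_force: [-0.4, -0.4, -1.2]
opening: 0.0413
```

Run:
```python
from h import *
o=get_obs(); print(o['tcp_pos'],o['ee_rot'],o['t'],o['ft_force'],o['opening'])
delta((.5484,.1858,.192),2.549)
```

```text
[ 0.53558854 -0.22440657  0.19291742] [3.14140540e+00 1.21821766e-03 2.54978848e+00] 16.95 [-0.3636486  -0.36675156 -1.1551583 ] 0.04129470600389086
tool delta mm [218.2 347.6   0.9] turn z units 0.01
```

>>> apply_moves --deltas '[[[10,16,0],[0,0,0],0.4],[[22,35,0],[0,0,0],0.4],[[25,40,0],[0,0,0],0.4],[[25,40,0],[0,0,0],0.4],[[25,40,0],[0,0,0],0.4]]'

```text
t: 17.45
tcp_pos: [0.5408, -0.0212, 0.1904]
ee_rot: [-3.14, -0.003, 2.546]
ft_force: [0.8, 0.1, -1.1]
opening: 0.0408
```

>>> apply_moves --deltas '[[[25,40,0],[0,0,0],0.4],[[25,40,0],[0,0,0],0.4],[[25,40,0],[0,0,0],0.4],[[22,34,0],[0,0,0],0.4],[[14,22,0],[0,0,0],0.4]]'

```text
t: 17.95
tcp_pos: [0.5468, 0.1878, 0.1904]
ee_rot: [-3.14, -0.002, 2.549]
ft_force: [-0.4, -0.3, -0.8]
opening: 0.0409
```

>>> apply_moves --deltas '[[[0,0,10],[0,0,0],0.4],[[0,0,10],[0,0,0],0.4],[[0,0,5],[0,0,0],0.4],[[0,0,0],[0,0,0],0.4],[[0,0,0],[0,0,0],0.4]]'

```text
t: 18.45
tcp_pos: [0.5482, 0.184, 0.1662]
ee_rot: [-3.141, -0.001, 2.548]
ft_force: [1.3, 1.4, -0.5]
opening: 0.0407
```

Run:
```python
from h import *
S=snapshot("scene"); o=get_obs(); p=o['tcp_pos']; print(p,o['t'],o['ft_force'])
b=p[2]-.0222
overlay("scene",S,(325,118,55,60),10,[(p,b,.021,(255,0,0)),(p,b+.016,.021,(255,0,0)),(p,b+.016,.010,(255,255,0)),((.5484,.1858),.131,.008,(0,255,0))],"pics/s8.png")
delta((.5484,.1858,.160),2.549)
```

```text
[0.54852715 0.18422338 0.16676076] 18.5 [-0.20764071  0.32872359 -1.1335973 ]
tool delta mm [1.  1.2 6.8] turn z units -0.01
```

View pics/s8.png

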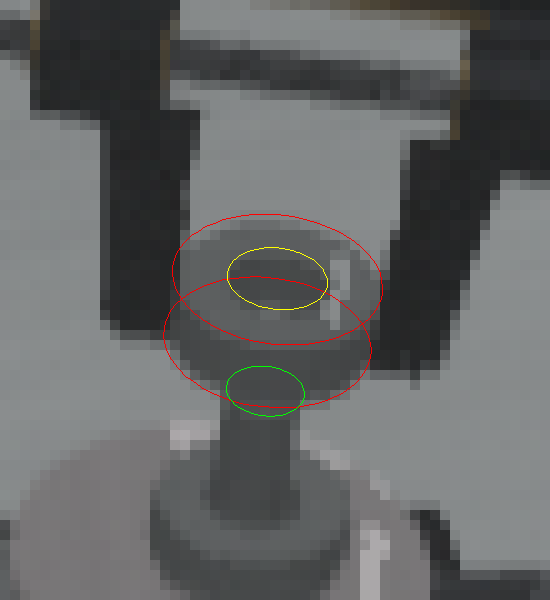

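>>> apply_moves --deltas '[[[0.5,0.7,3],[0,0,0],0.4],[[0,0,3],[0,0,0],0.4],[[0,0,0],[0,0,0],0.4]]'

```text
t: 18.8
tcp_pos: [0.5481, 0.1858, 0.1603]
ee_rot: [-3.141, -0.0, 2.549]
ft_force: [0.7, 0.3, -2.5]
opening: 0.0412
```

Exactly at the pin position, so I descend gently.

>>> apply_moves --deltas '[[[0,0,2],[0,0,0],0.4],[[0,0,2],[0,0,0],0.4],[[0,0,2],[0,0,0],0.4]]'

```text
t: 19.1
tcp_pos: [0.5483, 0.1861, 0.1546]
ee_rot: [3.142, 0.0, 2.55]
ft_force: [0.1, 0.1, -0.7]
opening: 0.0409
```

>>> apply_moves --deltas '[[[0,0,1],[0,0,0],0.4],[[0,0,1],[0,0,0],0.4]]'

```text
t: 19.3
tcp_pos: [0.5482, 0.1861, 0.1525]
ee_rot: [-3.141, -0.0, 2.55]
ft_force: [-0.9, -0.3, -1.3]
opening: 0.041
```

>>> apply_moves --deltas '[[[0,0,1],[0,0,0],0.4],[[0,0,1],[0,0,0],0.4]]'

```text
t: 19.5
tcp_pos: [0.5484, 0.1861, 0.1507]
ee_rot: [3.141, 0.0, 2.55]
ft_force: [-0.6, -0.5, -1.6]
opening: 0.041
```

>>> apply_moves --deltas '[[[0,0,1],[0,0,0],0.4],[[0,0,1],[0,0,0],0.4]]'

```text
t: 19.7
tcp_pos: [0.5483, 0.1861, 0.1487]
ee_rot: [3.142, 0.0, 2.55]
ft_force: [0.5, -0.5, -1.5]
opening: 0.0407
```

>>> apply_moves --deltas '[[[0,0,3],[0,0,0],0.4],[[0,0,3],[0,0,0],0.4]]'

```text
t: 19.9
tcp_pos: [0.5483, 0.1861, 0.1426]
ee_rot: [3.141, 0.0, 2.55]
ft_force: [-0.3, 0.3, -0.9]
opening: 0.041
```

>>> apply_moves --deltas '[[[0,0,4],[0,0,0],0.4],[[0,0,4],[0,0,0],0.4]]'

```text
t: 20.1
tcp_pos: [0.5482, 0.186, 0.1343]
ee_rot: [-3.141, -0.0, 2.55]
ft_force: [-0.8, -0.0, -2.1]
opening: 0.0411
```

>>> apply_moves --deltas '[[[0,0,4],[0,0,0],0.4],[[0,0,4],[0,0,0],0.4]]'

```text
t: 20.3
tcp_pos: [0.5482, 0.186, 0.1262]
ee_rot: [-3.141, -0.0, 2.55]
ft_force: [-0.2, 0.2, -1.7]
opening: 0.0409
```

>>> apply_moves --deltas '[[[0,0,4],[0,0,0],0.4],[[0,0,3],[0,0,0],0.4],[[0,0,1],[0,0,0],0.4],[[0,0,0],[0,0,0],0.4]]'

```text
t: 20.7
tcp_pos: [0.5482, 0.186, 0.1186]
ee_rot: [-3.141, -0.0, 2.55]
ft_force: [-0.9, 0.0, -1.0]
opening: 0.0411
```

>>> apply_moves --deltas '[[[0,0,0],[0,0,0],0.52],[[0,0,0],[0,0,0],0.6],[[0,0,0],[0,0,0],0.65],[[0,0,0],[0,0,0],0.65]]'

```text
t: 21.1
tcp_pos: [0.5485, 0.1861, 0.1189]
ee_rot: [3.141, 0.0, 2.55]
ft_force: [0.3, 0.0, 0.2]
opening: 0.0575
```

>>> apply_moves --deltas '[[[0,0,-5],[0,0,0],0.65],[[0,0,-15],[0,0,0],0.65],[[0,0,-30],[0,0,0],0.65],[[0,0,-30],[0,0,0],0.65],[[0,0,0],[0,0,0],0.65]]'

```text
t: 21.6
tcp_pos: [0.5519, 0.1871, 0.2054]
ee_rot: [3.133, 0.007, 2.549]
ft_force: [2.1, 0.4, 0.0]
opening: 0.0572
```

Run:
```python
from h import *
S=snapshot("scene"); o=get_obs(); p=o['tcp_pos']; print(p,o['t'],o['ft_force'],o['opening'])
cv2.imwrite("pics/s9raw.png",S[:,:,::-1])
cv2.imwrite("pics/s9.png",cv2.resize(S[125:215,310:420],None,fx=7,fy=6,interpolation=3)[:,:,::-1])
cv2.imwrite("pics/s9p.png",cv2.resize(S[150:205,360:415],None,fx=12,fy=10,interpolation=3)[:,:,::-1])
```

```text
[0.55058345 0.18671731 0.20289614] 21.65 [-0.1098727  -0.36407264 -0.30756783] 0.05706613267825583
```

View pics/s9.png

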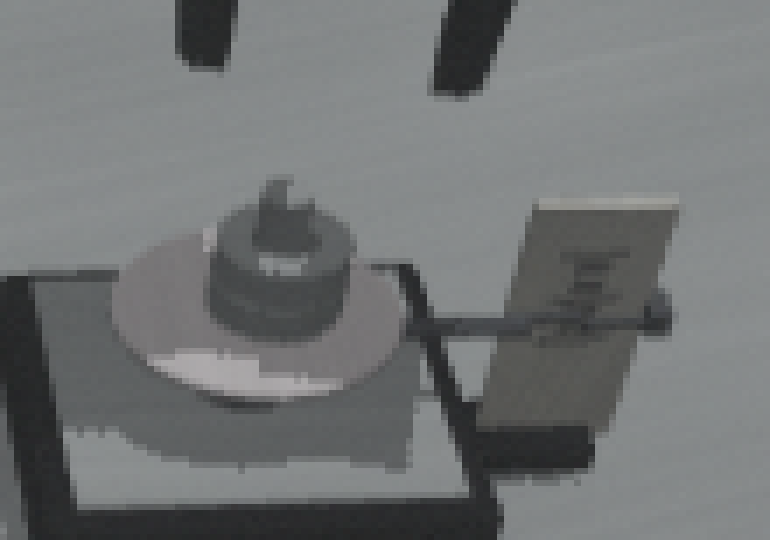

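View pics/s9p.png

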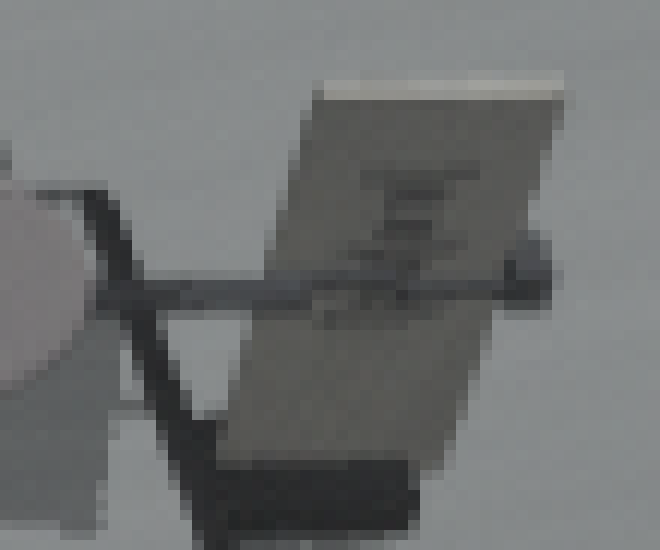

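Two collars are on. The pointer (crop row ≈282–290) now looks about level with the index (≈290). The limit is 1 mm, so I'll measure this at sub-pixel level.

Run:
```python
from h import *
ims=[snapshot("scene") for _ in range(8)]
M=np.mean(ims,0); np.save("m2.npy",M)
S0=cv2.imread("pics/scene0.png")[:,:,::-1].astype(float)
g=M.mean(2); g0=S0.mean(2)
np.set_printoptions(linewidth=250)
print("now"); print("cols",np.arange(370,408))
for r in range(166,188): print(r,g[r,370:408].round(0).astype(int))
print("initial")
for r in range(166,188): print(r,g0[r,370:408].round(0).astype(int))
# scale axis direction
y=np.array([.34,.94]);
for yw in (-18,-20,-22):
    u=np.array([-np.sin(np.radians(yw)),np.cos(np.radians(yw))])
    a=np.array([.5478,.1823]); 
    for d in (.05,.1,.12): print(yw,d,proj("scene",[[*(a+d*u),.079]])[0])
print(get_obs()['t'])
```

```text
now
cols [370 371 372 373 374 375 376 377 378 379 380 381 382 383 384 385 386 387 388 389 390 391 392 393 394 395 396 397 398 399 400 401 402 403 404 405 406 407]
166 [138 138 138 138 138 138 138 138 138 137 137 137 137 137 104  85  86  86  86  86  83  83  83  83  83  82  82  79  79  79  87  87  87  86  87 126 138 139]
167 [138 138 137 137 138 137 137 137 137 137 137 137 137 138  90  84  86  86  85  87  74  73  72  74  74  72  73  71  72  72  86  86  87  86  87 131 139 139]
168 [137 137 137 137 137 137 137 137 137 138 138 138 138 134  83  86  85  87  86  87  78  77  71  69  68  68  69  79  86  86  86  87  87  86  92 138 139 139]
169 [137 137 137 137 137 138 138 138 138 139 138 139 138 124  83  86  86  86  86  85  86  84  69  62  59  62  65  76  86  86  87  87  87  88 111 138 140 140]
170 [136 138 138 139 139 138 138 138 139 139 138 138 138 115  85  86  86  85  85  86  85  85  67  70  71  72  76  87  87  87  87  86  88  88 131 140 140 139]
171 [130 138 139 139 139 139 139 138 138 139 139 138 138  94  88  87  86  86  86  86  84  87  70  76  79  78  81  87  87  87  87  88  88  93 138 13
[... 5658 characters left out ...]
 81  80  80  80 121 132 131 132 131 130 131 129]
186 [129  73  45  41  81 131 131 132 131 119  81  82  83  83  82  82  80  82  81  80  83  82  81  82  82  82  81  79  81  86 131 131 130 130 129 130 130 130]
187 [129  94  44  40  69 130 132 132 132 110  79  80  82  81  81  82  81  82  80  81  81  81  83  83  83  81  79  79  77 101 129 129 129 130 130 129 130 130]
-18 0.05 [369.47381074 174.86489681]
-18 0.1 [392.40834631 173.98477131]
-18 0.12 [401.5432826  173.63421307]
-20 0.05 [369.62692768 175.40961635]
-20 0.1 [392.76984653 175.07008411]
-20 0.12 [402.00342966 174.93461723]
-22 0.05 [369.75213673 175.95608194]
-22 0.1 [393.07668543 176.16152594]
-22 0.12 [402.39862629 176.24363414]
22.05
```

Subpixel profiles:
- Pointer tip centre is at row ≈177.95 (it was 172.25 when empty).
- Index centre is at row ≈178.55.

At about 0.37 px/mm the pointer is still about 1.5 mm above the index, outside the 1 mm tolerance. A third collar is needed and would put it about 6.5 mm below. I'll take collar 2 at (0.463, −0.254).

Run:
```python
from h import *
a=proj("scene",[[.582,.276,.08]])[0];print(proj("scene",[[.582,.276,.081]])[0]-a)
o=get_obs();print(o['tcp_pos'],o['ee_rot'])
delta((.4631,-.2537,.19),1.963)
```

```text
[ 0.08972993 -0.34989309]
[0.54766181 0.18583645 0.19748236] [-3.13993399e+00 -1.36649745e-03  2.54952642e+00]
tool delta mm [-175.1 -411.9    7.5] turn z units 5.60
```

>>> apply_moves --deltas '[[[-8,-18,0],[0,0,0],0.65],[[-16,-38,0],[0,0,0],0.65],[[-19,-45,0],[0,0,0],0.65],[[-19,-45,0],[0,0,0],0.65],[[-19,-45,0],[0,0,0],0.65]]'

```text
t: 22.55
tcp_pos: [0.5081, -0.0191, 0.1983]
ee_rot: [-3.141, -0.0, 2.551]
ft_force: [0.4, 0.1, -1.3]
opening: 0.0572
```

>>> apply_moves --deltas '[[[-19,-45,0],[0,0,0],0.65],[[-19,-45,0],[0,0,0],0.65],[[-19,-45,0],[0,0,0],0.65],[[-19,-45,0],[0,0,0],0.65],[[-18,-41,0],[0,0,0],0.65]]'

```text
t: 23.05
tcp_pos: [0.4626, -0.2555, 0.1984]
ee_rot: [-3.142, -0.0, 2.549]
ft_force: [-0.4, -0.7, 0.1]
opening: 0.0575
```

>>> apply_moves --deltas '[[[0,0,10],[0,0,1.4],0.68],[[0,0,20],[0,0,1.4],0.68],[[0,0,30],[0,0,1.4],0.68],[[0,0,30],[0,0,1.4],0.68],[[0,0,20],[0,0,0],0.68]]'

```text
t: 23.55
tcp_pos: [0.4622, -0.2529, 0.0861]
ee_rot: [-3.14, -0.003, 1.96]
ft_force: [-0.1, -0.2, 0.4]
opening: 0.06
```

>>> apply_moves --deltas '[[[0,0,10],[0,0,0],0.68],[[0,0,0],[0,0,0],0.68],[[0,0,0],[0,0,0],0.68]]'

```text
t: 23.85
tcp_pos: [0.4641, -0.2538, 0.0793]
ee_rot: [3.141, 0.001, 1.963]
ft_force: [0.1, 0.1, 0.6]
opening: 0.0601
```

Run:
```python
from h import *
S=snapshot("scene"); o=get_obs(); p=o['tcp_pos']; print(p,o['ee_rot'],o['t'],o['ft_force'],o['opening'])
delta((.4631,-.2537,.0255),1.963)
cv2.imwrite("pics/s10.png",cv2.resize(S[140:290,90:260],None,fx=4,fy=4,interpolation=3)[:,:,::-1])
g=S.astype(float).mean(2)
np.set_printoptions(linewidth=200)
for r in range(174,184): print(r,g[r,384:404].round(0).astype(int))
```

```text
[ 0.46452035 -0.25399499  0.07983539] [3.14043021e+00 1.53421325e-03 1.96330822e+00] 23.9 [ 0.7307036  -0.22707655 -0.02996699] 0.05997141487790238
tool delta mm [ 0.8 -1.2 54.3] turn z units 0.00
174 [91 91 90 88 85 80 82 79 75 74 75 76 76 76 82 89 89 90 88 82]
175 [90 90 91 88 79 75 65 63 71 71 70 75 79 79 89 89 89 90 77 81]
176 [88 87 88 83 84 87 75 71 70 63 64 77 90 89 91 89 89 87 57 80]
177 [81 80 79 76 73 74 73 75 73 68 70 85 86 86 87 86 86 79 53 72]
178 [78 72 66 63 66 67 63 60 61 67 73 74 73 73 73 72 71 71 57 53]
179 [72 70 76 78 80 76 65 66 65 51 61 65 67 65 70 70 67 57 54 52]
180 [63 67 89 84 82 74 65 73 69 63 66 74 78 84 88 89 85 94 72 73]
181 [ 77  76  84  72  75  73  73  75  75  76  74  75  82  89  90  90  88 131 118 116]
182 [ 89  91  81  73  78  78  79  79  80  80  90  90  89  90  88  86  92 142 143 141]
183 [ 90  90  89  89  86  87  87  88  89  89  89  87  87  90  87  87 104 142 142 143]
```

View pics/s10.png

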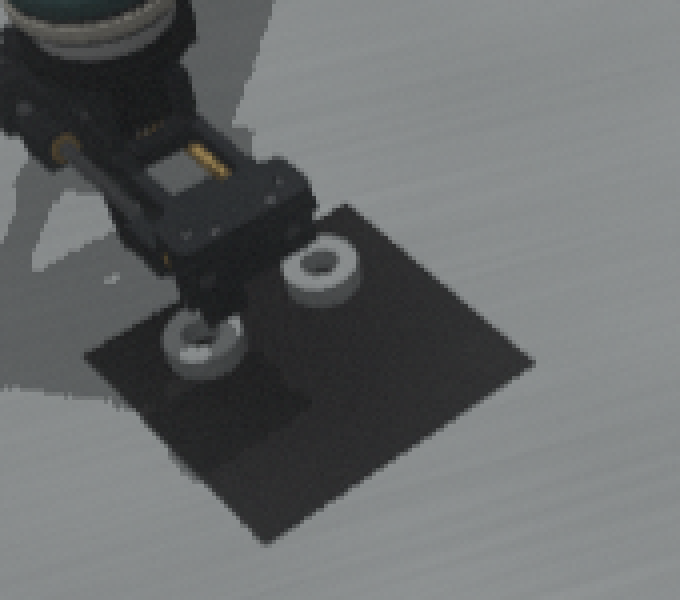

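>>> apply_moves --deltas '[[[0.6,-0.8,15],[0,0,0],0.68],[[0,0,20],[0,0,0],0.68],[[0,0,12],[0,0,0],0.68],[[0,0,5],[0,0,0],0.68],[[0,0,2],[0,0,0],0.68]]'

```text
t: 24.4
tcp_pos: [0.4628, -0.2533, 0.0248]
ee_rot: [3.141, 0.0, 1.963]
ft_force: [0.5, 0.5, 0.2]
opening: 0.0599
```

>>> apply_moves --deltas '[[[0,0,0],[0,0,0],0.68],[[0,0,0],[0,0,0],0.68]]'

```text
t: 24.6
tcp_pos: [0.4633, -0.2536, 0.0255]
ee_rot: [3.141, 0.001, 1.963]
ft_force: [-0.0, -0.0, 0.3]
opening: 0.0599
```

>>> apply_moves --deltas '[[[0,0,0.3],[0,0,0],0.55],[[0,0,0],[0,0,0],0.47],[[0,0,0],[0,0,0],0.42],[[0,0,0],[0,0,0],0.4],[[0,0,0],[0,0,0],0.4]]' --newtons 3

```text
t: 25.1
tcp_pos: [0.4629, -0.2534, 0.0247]
ee_rot: [3.141, 0.0, 1.963]
ft_force: [-0.8, -0.2, 2.3]
opening: 0.0418
```

>>> apply_moves --deltas '[[[0,0,0],[0,0,0],0.4],[[0,0,0],[0,0,0],0.4],[[0,0,0],[0,0,0],0.4]]' --newtons 20

```text
t: 25.4
tcp_pos: [0.4629, -0.2534, 0.0247]
ee_rot: [3.141, 0.0, 1.963]
ft_force: [-0.3, 0.3, 4.4]
opening: 0.0409
```

>>> apply_moves --deltas '[[[0,0,-10],[0,0,0],0.4],[[0,0,-25],[0,0,0],0.4],[[0,0,-35],[0,0,-1.1],0.4],[[0,0,-40],[0,0,-1.2],0.4],[[0,0,-35],[0,0,-1.2],0.4]]'

```text
t: 25.9
tcp_pos: [0.4622, -0.2529, 0.171]
ee_rot: [-3.141, -0.0, 2.335]
ft_force: [1.2, -1.0, -0.9]
opening: 0.041
```

>>> apply_moves --deltas '[[[0,0,-25],[0,0,-1.2],0.4],[[0,0,0],[0,0,-0.9],0.4],[[0,0,0],[0,0,0],0.4]]'

```text
t: 26.2
tcp_pos: [0.4628, -0.2533, 0.1956]
ee_rot: [3.142, 0.002, 2.55]
ft_force: [0.1, -0.1, -1.3]
opening: 0.041
```

Run:
```python
from h import *
o=get_obs(); print(o['tcp_pos'],o['ee_rot'],o['t'],o['ft_force'],o['opening'])
delta((.5484,.1858,.195),2.549)
```

```text
[ 0.46279332 -0.25334365  0.19560261] [3.14150725e+00 1.66725502e-03 2.54973888e+00] 26.2 [ 0.06897606 -0.10553766 -1.28460557] 0.041043597101765576
tool delta mm [174.  412.2   0.6] turn z units 0.01
```

>>> apply_moves --deltas '[[[8,18,0],[0,0,0],0.4],[[16,38,0],[0,0,0],0.4],[[19,45,0],[0,0,0],0.4],[[19,45,0],[0,0,0],0.4],[[19,45,0],[0,0,0],0.4]]'

```text
t: 26.7
tcp_pos: [0.5009, -0.0478, 0.1931]
ee_rot: [-3.141, -0.002, 2.546]
ft_force: [1.0, -0.4, 0.1]
opening: 0.0414
```

>>> apply_moves --deltas '[[[19,45,0],[0,0,0],0.4],[[19,45,0],[0,0,0],0.4],[[19,45,0],[0,0,0],0.4],[[19,45,0],[0,0,0],0.4],[[17,41,0],[0,0,0],0.4]]'

```text
t: 27.2
tcp_pos: [0.5471, 0.1878, 0.193]
ee_rot: [-3.14, -0.002, 2.548]
ft_force: [0.2, -0.8, -0.7]
opening: 0.0411
```

>>> apply_moves --deltas '[[[0,0,10],[0,0,0],0.4],[[0,0,12],[0,0,0],0.4],[[0,0,6],[0,0,0],0.4],[[0,0,0],[0,0,0],0.4],[[0,0,0],[0,0,0],0.4]]'

```text
t: 27.7
tcp_pos: [0.5478, 0.1843, 0.1658]
ee_rot: [-3.141, -0.001, 2.547]
ft_force: [-0.4, 0.0, -1.5]
opening: 0.041
```

Run:
```python
from h import *
S=snapshot("scene"); o=get_obs(); p=o['tcp_pos']; print(p,o['t'],o['ft_force'])
b=p[2]-.0218
overlay("scene",S,(325,118,55,60),10,[(p,b,.021,(255,0,0)),(p,b+.016,.021,(255,0,0)),(p,b+.016,.010,(255,255,0)),((.5484,.1858),.131,.008,(0,255,0))],"pics/s11.png")
delta((.5484,.1858,.160),2.549)
```

```text
[0.54824219 0.1845365  0.16647956] 27.75 [ 0.03347028 -0.76209779 -0.89288338]
tool delta mm [0.6 1.1 6.5] turn z units -0.01
```

View pics/s11.png

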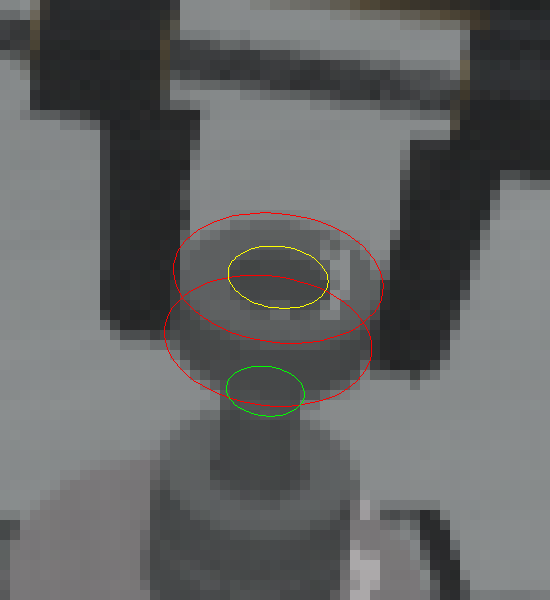

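>>> apply_moves --deltas '[[[0.4,0.6,3],[0,0,0],0.4],[[0,0,3],[0,0,0],0.4],[[0,0,0],[0,0,0],0.4]]'

```text
t: 28.05
tcp_pos: [0.548, 0.1862, 0.1601]
ee_rot: [-3.141, -0.0, 2.549]
ft_force: [0.5, 0.3, -0.6]
opening: 0.0412
```

>>> apply_moves --deltas '[[[0,0,2],[0,0,0],0.4],[[0,0,2],[0,0,0],0.4],[[0,0,2],[0,0,0],0.4]]'

```text
t: 28.35
tcp_pos: [0.5482, 0.1865, 0.1543]
ee_rot: [3.142, 0.0, 2.55]
ft_force: [-0.2, 0.4, -2.0]
opening: 0.0415
```

>>> apply_moves --deltas '[[[0,0,1],[0,0,0],0.4],[[0,0,1],[0,0,0],0.4]]'

```text
t: 28.55
tcp_pos: [0.5481, 0.1865, 0.1523]
ee_rot: [-3.142, -0.0, 2.55]
ft_force: [0.2, -0.0, -1.3]
opening: 0.0412
```

>>> apply_moves --deltas '[[[0,0,1],[0,0,0],0.4],[[0,0,1],[0,0,0],0.4]]'

```text
t: 28.75
tcp_pos: [0.5482, 0.1865, 0.1504]
ee_rot: [3.142, 0.0, 2.55]
ft_force: [-0.5, 0.2, -1.4]
opening: 0.0409
```

>>> apply_moves --deltas '[[[0,0,1],[0,0,0],0.4],[[0,0,1],[0,0,0],0.4]]'

```text
t: 28.95
tcp_pos: [0.5482, 0.1865, 0.1484]
ee_rot: [3.141, 0.0, 2.55]
ft_force: [0.1, -0.4, -0.7]
opening: 0.0411
```

>>> apply_moves --deltas '[[[-0.3,-0.4,3],[0,0,0],0.4],[[0,0,3],[0,0,0],0.4]]'

```text
t: 29.15
tcp_pos: [0.5482, 0.1859, 0.1422]
ee_rot: [3.142, 0.0, 2.55]
ft_force: [-0.1, -0.2, -1.2]
opening: 0.0416
```

>>> apply_moves --deltas '[[[0,0,4],[0,0,0],0.4],[[0,0,4],[0,0,0],0.4]]'

```text
t: 29.35
tcp_pos: [0.5481, 0.1859, 0.134]
ee_rot: [-3.141, -0.0, 2.549]
ft_force: [-0.5, 0.0, -1.5]
opening: 0.0412
```

>>> apply_moves --deltas '[[[0,0,4],[0,0,0],0.4],[[0,0,3],[0,0,0],0.4],[[0,0,1],[0,0,0],0.4],[[0,0,0],[0,0,0],0.4]]'

```text
t: 29.75
tcp_pos: [0.5481, 0.1859, 0.1263]
ee_rot: [-3.141, -0.0, 2.55]
ft_force: [-0.3, 0.0, -0.6]
opening: 0.041
```

>>> apply_moves --deltas '[[[0,0,0],[0,0,0],0.52],[[0,0,0],[0,0,0],0.6],[[0,0,0],[0,0,0],0.65],[[0,0,0],[0,0,0],0.65]]'

```text
t: 30.15
tcp_pos: [0.5484, 0.186, 0.1266]
ee_rot: [3.141, 0.0, 2.55]
ft_force: [-0.3, -0.0, 0.6]
opening: 0.0576
```

>>> apply_moves --deltas '[[[0,0,-5],[0,0,0],0.65],[[0,0,-15],[0,0,0],0.65],[[0,0,-25],[0,0,0],0.65],[[0,0,-30],[0,0,0],0.65],[[0,0,0],[0,0,0],0.65]]'

```text
t: 30.65
tcp_pos: [0.5516, 0.187, 0.2079]
ee_rot: [3.134, 0.007, 2.55]
ft_force: [0.5, -0.3, 0.8]
opening: 0.0571
```

>>> apply_moves --deltas '[[[0,0,0],[0,0,0],0.65],[[0,0,0],[0,0,0],0.65],[[0,0,0],[0,0,0],0.65],[[0,0,0],[0,0,0],0.65],[[0,0,0],[0,0,0],0.65]]'

```text
t: 31.15
tcp_pos: [0.5477, 0.1858, 0.2004]
ee_rot: [-3.14, -0.001, 2.55]
ft_force: [0.4, 0.4, -0.7]
opening: 0.0574
```

Run:
```python
from h import *
S=snapshot("scene"); o=get_obs(); p=o['tcp_pos']; print(p,o['t'],o['ft_force'],o['opening'])
cv2.imwrite("pics/s12.png",S[:,:,::-1])
cv2.imwrite("pics/s12b.png",cv2.resize(S[125:215,310:420],None,fx=7,fy=6,interpolation=3)[:,:,::-1])
g=S.astype(float).mean(2); np.set_printoptions(linewidth=200)
print(np.arange(384,404))
for r in range(174,186): print(r,g[r,384:404].round(0).astype(int))
```

```text
[0.547827   0.18583241 0.20064783] 31.2 [-0.17963701 -0.21867477  0.14009166] 0.05720281045410316
[384 385 386 387 388 389 390 391 392 393 394 395 396 397 398 399 400 401 402 403]
174 [88 88 87 86 83 77 78 77 74 73 70 73 75 73 77 87 87 86 86 80]
175 [87 87 87 83 80 72 63 61 66 66 66 72 77 78 88 87 86 87 75 78]
176 [87 87 88 86 83 83 70 63 59 60 61 76 87 86 86 87 87 84 56 77]
177 [87 86 84 83 85 85 70 72 69 64 68 83 85 84 83 84 83 77 52 70]
178 [84 86 85 85 85 83 68 67 75 65 72 72 73 72 71 68 68 68 53 50]
179 [82 82 82 82 81 83 67 63 62 49 59 66 65 61 67 67 63 58 50 53]
180 [74 70 68 70 69 69 67 63 62 59 62 72 76 82 87 87 83 93 72 70]
181 [ 68  65  61  54  58  59  59  60  65  72  73  73  78  86  87  87  84 128 115 113]
182 [ 69  86  78  69  75  74  77  77  80  77  88  87  87  87  86  83  92 139 139 141]
183 [ 66  86  88  85  84  86  84  85  86  86  87  86  87  86  86  85 104 139 139 139]
184 [ 88  88  87  85  86  86  83  85  88  88  86  87  88  85  83  85 117 139 140 140]
185 [ 88  87  87  86  88  85  86  87  86  89  87  87  87  85  85  84 130 139 141 139]
```

View pics/s12.png

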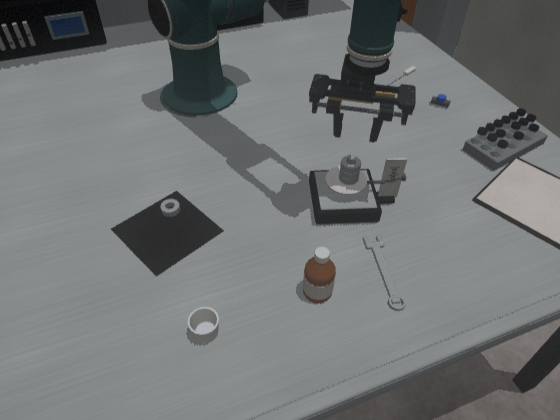

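View pics/s12b.png

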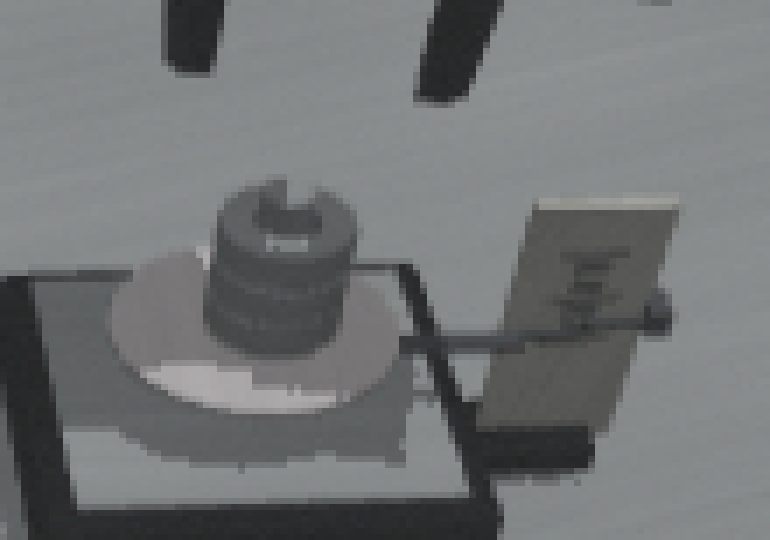

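The third collar is seated. The pointer is now at row ≈180.7 against the index at ≈178.55, about 6 mm below it and inside the window. The fourth collar is still on the mat, the bystanders haven't moved, and the gripper is clear.

Run:
```python
from rig import *
print(hand_in())
```

```text
the job is handed in; nothing more can be done
None
```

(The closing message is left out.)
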